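# Lock and lift a steriliser cassette

## Robot

A 6-joint arm with a two-finger parallel gripper is mounted at the origin on a cart in front of the work surface, level with it; the furniture and walls round the work are solid. World frame = base frame: x ahead of the robot, y to its left, z up, the work surface at z = 0. Lengths are in m, angles in degrees, forces in N, time in s.
With the tool pointing down it reaches from about 0.375 to 0.9 m from the base axis. Payload 3.1 kg.
Tool frame: the origin (TCP) lies at the very end of the fingers, on their centre line; the grasp point (between the pads) lies 19 mm behind it (bot.grip_point_offset is the distance from the TCP to the grasp point, in m); z points along the fingers, x is the direction in which the jaws open and shut, and the axes are right-handed (so a half turn about z gives the same grasp; the last joint's range is limited). The gripper opens to 87 mm and grips with 3 to 60 N. Pads are 19 mm wide; open, the fingers measure 117 mm over their backs; the gripper's body (75 mm by 190 mm) begins 51 mm behind the grasp point.
Start: joints at [-78.982, 30.224, 82.088, -0, 67.689, -10.227], TCP at [0.226, -0.582, 0.223] pointing down, gripper open.
Joint ranges: [-176.69, 176.69], [-43.24, 126.21], [12.49, 139.97], [-82, 262], [0, 151.66], [-163.58, 163.58]. Speed limits (degrees/s): [159.86, 159.86, 180, 180, 180, 180].

## Interface

Orientations are given as a 3x3 rotation matrix whose columns are the frame's x, y, z axes.
In Python, from rig import bot, capture, recognise, place_of gives the robot as it stands.
- The arm moves only by the tool send_rows, never from a script. Its argument "motion" is a list of rows, each a list of 2 entries, a list of its own where there are three numbers: the shift along the tool's x, y, z in mm, then the turn about the tool's z in rad. A call has exactly 5 rows; each row shifts and turns the pose as measured when the row begins, along the tool's axes as they then stand; what a row does not reach is not made up. A row lasts 1/12 s, in which the tool goes at most 41.7 mm and 7.16 degrees, less where a joint would pass 70% of its speed; a pose out of reach is approached as far as the arm can. A call with a gripper value outside its range is refused whole. "gripper" is the closure, from 0 (fully open) to 1 (shut), set as the call begins (left out, the last holds). The fingers move at their own pace and stop on an object; the grip force is fixed at half the most. Time passes only in rows, so rows that do not move let the fingers close, or fill a call up. It gives the time, the measured TCP pose, the force and the opening at its end, in the units of the state.
- bot.read_state(): the state, without advancing time (a new reading comes with each control period).
- capture(name): name is "scene" or "side" or "wrist"; returns a dict with "image" (420x560x3 uint8, blue, green, red), "fx", "fy", "cx", "cy" (pixels), "rvec" (rotation vector, rad) and "tvec" (3), from world to camera coordinates, as OpenCV has them. Camera axes: x right, y down, z forward; pixel columns grow to the right and rows downward; lengths in m; the calibration is good to about 2 mm. The wrist camera is an equidistant fisheye: a pixel r from the principal point sees the ray r / f radians off the axis. A picture is of the moment at which its call begins. There is no depth.
- bot.hand_in(): hands the job in, once; it reports no verdict.
Trained networks look in the newest picture that a camera, given by its name, has taken for a name from the list of things; names that differ only in an ending like _2 or _b are one class to them, and where a whole thing is asked for, a point or a joint stands for the part that bears it (a point fixed in the world has none). Each returns a list of dicts, best first, with "p" (0 to 1); they miss things now and then, are a little off and sometimes report something else, mostly with a low value. They report only what shows in the picture. A call takes as long as a camera call.
- recognise(camera, target): "xy" ([column, row] in pixels, amid what is visible of it).
- place_of(camera, target): "xy" ([column, row] in pixels: a listed point, or the origin of a listed thing).
The state is a dict: "time_s": time; "joint_positions": joint angles; "qvel": joint speeds; "tau": joint torques, N m; "position": TCP position; "tcp_rot": TCP orientation; "force": force on the tool from outside, world axes, zero at the start; "moment": the same for the moment, N m; "opening": opening from 0.0 (shut) to 1.0 (fully open).
Only numpy, scipy, OpenCV 4.12 (cv2) and the standard library are available. Lean on these libraries where they do the work, as an engineer would, in place of code of your own. Each camera call takes 0.05 s, during which the arm holds its last target.

## Task

Make the steel instrument cassette ready for the steriliser: press its open lid fully shut, take the flat-headed steel locking pin out of the clip tray and push it all the way home, until its flat head meets the cassette, through the hole in the front keeper and the lid's tongue. Then take the cassette by the bar handle on its lid, lift it level some 7 cm clear of the worktop, and finish while still holding it there, pinned shut. Leave the clips in the tray and do not disturb the bowl, pot, timer or scissors beside the work.

Things in the scene. Friction and masses are not known exactly. Their poses are not given: they have to be found in the camera images.
- cassette: loose perforated steel cassette with scissors inside, 0.7 kg with its lid. Base 130 mm deep (its x) by 230 mm wide (its y), rim 40 mm above the worktop. Origin: centre of the underside; x points from the front (keeper, nearest the robot) to the hinge at the back, z up. The keeper stands out 18 mm from the middle of the front wall, 34 mm wide. Slides if pushed sideways with over about 5 N
- cassette_lid (a joint): angle of the lid, rad: 0 = fully shut, growing as it opens; starts between 0.6 and 1.0. Stiff hinge: the lid stays where it is left and needs 1 to 4 N at its front edge to move. Flat plate 4 mm thick, 139 mm from hinge to front edge; at the middle of its front edge a tongue 24 mm wide reaches down, drops into the keeper as the lid shuts, and its 13 mm hole then lines up with the keeper's
- lid_hinge (a point): middle of the hinge line (which runs along the cassette's y), at the cassette's own (+65, 0, 40) mm; the underside of the lid plate lies in the plane through it
- lid_front (a point): point on the lid's upper face, 11 mm behind the middle of its front edge (128 mm from the hinge); a good place to press. Moves with the lid. A shelf with goods hangs over the back of the worktop: it begins 0.6 m ahead of the robot's base and its underside is 0.5 m above the worktop, so keep wrist and forearm clear of it
- lid_handle (a point): middle of the bar handle on the lid: bar 96 mm long along the cassette's y, 12 mm wide (across x) and 9 mm high, its centre 38 mm above and 67 mm in front of the hinge line when shut, 29 mm free under it; near the centre of mass of the shut cassette. Moves with the lid
- keeper_mouth (a point): centre of the round hole in the front face of the keeper, 24 mm above the cassette's underside and 83 mm in front of its origin; axes as the cassette's. The hole, 13 mm across, runs level along the cassette's x through the keeper plate (5 mm), the tongue of the shut lid, and a boss in the front wall, 28 mm in all. The pin goes in along +x and is home when its shoulder lies at this point
- lock_pin: loose steel pin, 60 g: a flat rectangular head 30 mm long, 24 mm wide and 10 mm thick, then a round shank 10 mm thick and 42 mm long whose last 9 mm taper to 4 mm. It lies flat in the tray, roughly along the tray's x. Origin: underside of the shoulder (where head meets shank), 5 mm below the pin's axis; x points along the shank to the tip, y across the head, z up
- pin_shoulder (a point): on the pin's axis at the shoulder, where head meets shank; axes as the pin's
- pin_tip (a point): on the pin's axis at the tapered end, 42 mm from the shoulder
- pin_grip (a point): middle of the flat head, on the axis, 15 mm behind the shoulder: pinch the head here across its 24 mm width
- clip_tray: fixed black open tray 190 mm (its x) by 260 mm (its y), walls 28 mm high and 4 mm thick, floor 4 mm above the worktop, with the pin in its middle and hair clips round it; origin: centre of the underside. Cassette and tray stand side by side, either one on the left
- clip_a: loose sectioning hair clip with a red upper jaw in the tray, 18 x 96 x 15 mm, origin under its centre
- clip_b: loose black hair clip in the tray, 18 x 104 x 15 mm, origin under its centre
- clip_c: loose metal duckbill clip in the tray, 12 x 81 x 11 mm, origin under its centre
- clip_d: loose sectioning hair clip with a red upper jaw in the tray, 18 x 96 x 15 mm, origin under its centre
- clip_e: loose metal duckbill clip in the tray, along its back wall, 12 x 81 x 11 mm, origin under its centre
- tint_bowl: loose black tint bowl to the left, 132 x 158 x 54 mm, origin under its centre; leave alone
- pot: loose white lidded pot behind the work, 90 mm across, 32 mm high, origin under its centre; leave alone
- timer: loose round kitchen timer behind the work, 62 mm across, 37 mm high, origin under its centre; leave alone
- scissors: loose hair scissors lying to the right, 60 x 208 x 8 mm, origin under the centre; leave alone

How it is judged:
By the outcome, as a careful person would: the job done as asked, in the order asked, and still so for the second after the job is handed in, while the arm keeps its last pose, push and grip.
It also fails if it takes over 72 s, if anything falls off the work surface, if the arm or the gripper's body presses on something with over 40 N, if the wrist force passes 120 N, or if a joint passes its speed limit or range.

## Working session

There is one attempt and no reset: what is moved stays moved. The work goes in short steps, Python scripts to look and compute and a tool call to move; the robot and the scene stay as the last step left them, time stands still between calls to the robot, and variables do not carry over. Pictures are saved under pics/ and viewed, and the job is handed in when it is done.

Besides the shell and the picture viewer there is one more tool, called after "Emit:" by a JSON object that holds its "fn" and its "kwargs", one argument or row to a line. send_rows: Moves the arm, as the interface text tells. Its arguments: {"type":"object","properties":{"motion":{"type":"array","items":{"type":"array"}},"gripper":{"type":"number"}},"required":["motion"]}

```bash
ls; mkdir -p pics; python3 - <<'E'
from rig import bot,capture,recognise,place_of
import cv2
s=bot.read_state(); print(s)
for c in ["scene","side","wrist"]:
    d=capture(c); cv2.imwrite(f"pics/{c}0.png",d["image"]); print(c,[d[k] for k in("fx","fy","cx","cy","rvec","tvec")])
    for t in ["cassette","lid_hinge","lid_front","lid_handle","keeper_mouth","lock_pin","pin_shoulder","pin_tip","pin_grip","clip_tray"]:
        print(t,place_of(c,t)[:2])
print(bot.read_state()["time_s"])
E
```

```text
pics
{'time_s': 0.0, 'joint_positions': array([-7.89812372e+01,  3.02772412e+01,  8.21554071e+01, -1.16839661e-03,
        6.76870970e+01, -1.02280182e+01]), 'qvel': array([ 0.04202848, -0.01133098, -0.05474314,  0.00094506,  0.0643556 ,
        0.01967296]), 'tau': array([-9.14145476e-04, -4.40045786e+01, -1.76592797e+01,  6.34071068e-02,
        5.82780212e-02, -1.70462590e-04]), 'position': array([ 0.22636738, -0.58180152,  0.22159554]), 'tcp_rot': array([[ 3.62392479e-01, -9.32025491e-01, -4.17970404e-04],
       [-9.32023308e-01, -3.62392549e-01,  2.04781349e-03],
       [-2.06008373e-03, -3.52554050e-04, -9.99997816e-01]]), 'force': array([ 0.84546998, -0.10390714,  0.9140494 ]), 'moment': array([0.01792247, 0.02864384, 0.01977068]), 'opening': 1.001290324967426}
scene [384.9765651079379, 384.9765651079379, 276.3016703896658, 212.4167028819296, array([ 1.97112925, -1.19771815,  0.57371287]), array([-0.25051924,  0.38427114,  1.10723151])]
cassette []
lid_hinge [{'xy': [397.3, 292.3], 'p': 0.47}]
lid_front []
lid_handle [{'xy': [353.8, 270.9], 'p': 0.7}]
keeper_mouth []
lock_pin
[... 617 characters left out ...]
'xy': [278.7, 275.5], 'p': 0.46}]
keeper_mouth [{'xy': [239.0, 161.4], 'p': 0.77}]
lock_pin [{'xy': [268.7, 275.3], 'p': 0.57}, {'xy': [264.4, 273.9], 'p': 0.55}]
pin_shoulder [{'xy': [266.2, 272.9], 'p': 0.61}]
pin_tip [{'xy': [281.8, 274.8], 'p': 0.59}]
pin_grip [{'xy': [264.1, 272.1], 'p': 0.61}, {'xy': [265.2, 273.6], 'p': 0.59}]
clip_tray [{'xy': [268.9, 274.6], 'p': 0.56}]
wrist [325.19226210127806, 325.19226210127806, 277.9504564290035, 209.95448398209177, array([-2.41570206,  1.65189015,  0.21025678]), array([-0.62504054, -0.02964858,  0.389326  ])]
cassette []
lid_hinge []
lid_front []
lid_handle []
keeper_mouth []
lock_pin []
pin_shoulder []
pin_tip []
pin_grip []
clip_tray []
1.65
```

```bash
cat > pics/../st.py <<'E'
import cv2,sys
a=[cv2.imread(f) for f in sys.argv[2:]]
E
python3 -c "
import cv2
for c in ['scene','side']:
    i=cv2.imread(f'pics/{c}0.png'); cv2.imwrite(f'pics/{c}0b.png',cv2.resize(i,(800,600),interpolation=cv2.INTER_CUBIC))"
```

```text
(no output)
```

View pics/scene0b.png

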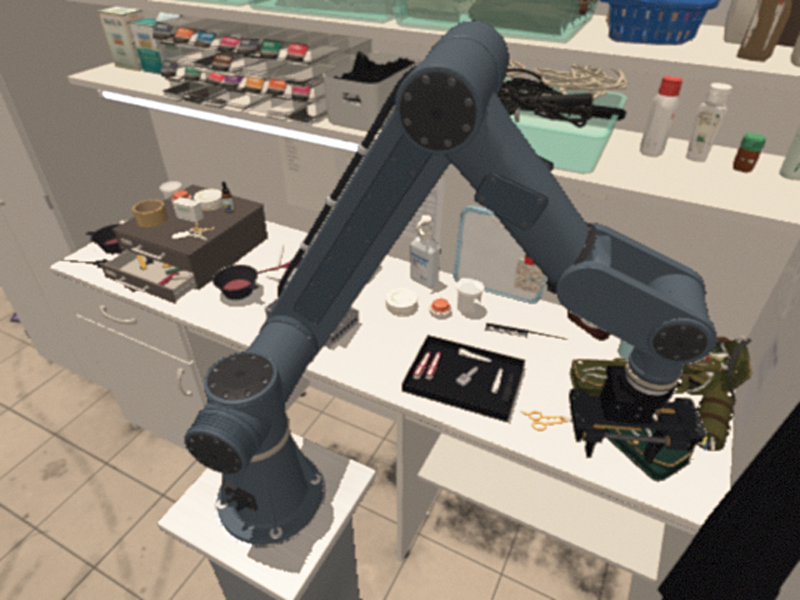

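View pics/side0b.png

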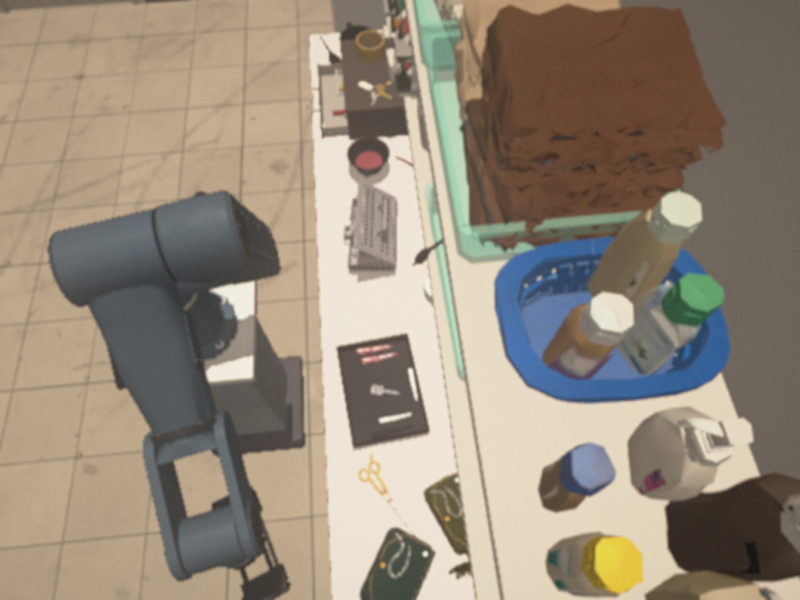

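View pics/wrist0.png

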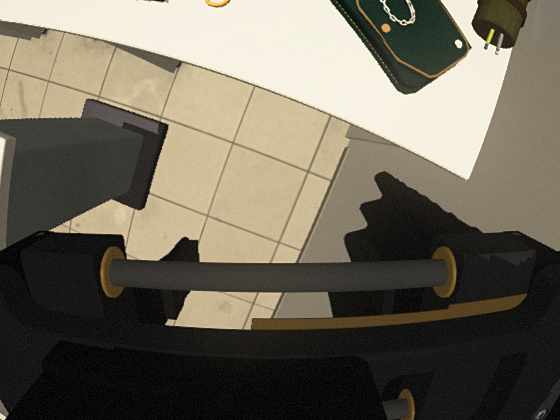

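```bash
cat > h.py <<'E'
import numpy as np,cv2
from rig import bot,capture,recognise,place_of
from scipy.optimize import least_squares
def ray(d,xy,fish):
    R=cv2.Rodrigues(np.array(d["rvec"],float))[0]; t=np.array(d["tvec"],float).ravel()
    x=(xy[0]-d["cx"])/d["fx"]; y=(xy[1]-d["cy"])/d["fy"]
    if fish:
        r=np.hypot(x,y); v=np.array([np.sin(r)*x/r,np.sin(r)*y/r,np.cos(r)]) if r>1e-9 else np.array([0,0,1.])
    else: v=np.array([x,y,1.]); v/=np.linalg.norm(v)
    return -R.T@t, R.T@v
def proj(d,P,fish):
    R=cv2.Rodrigues(np.array(d["rvec"],float))[0]; p=R@np.asarray(P)+np.array(d["tvec"]).ravel()
    if fish:
        th=np.arctan2(np.hypot(p[0],p[1]),p[2]); n=np.hypot(p[0],p[1])+1e-12
        return np.array([d["cx"]+d["fx"]*th*p[0]/n,d["cy"]+d["fy"]*th*p[1]/n])
    return np.array([d["cx"]+d["fx"]*p[0]/p[2],d["cy"]+d["fy"]*p[1]/p[2]])
def at_z(d,xy,z,fish=False):
    o,v=ray(d,xy,fish); return o+v*(z-o[2])/v[2]
def tri(rays):
    A=0;b=0
    for o,v in rays:
        M=np.eye(3)-np.outer(v,v); A=A+M; b=b+M@o
    X=np.linalg.solve(A,b); return X,[np.linalg.norm((np.eye(3)-np.outer(v,v))@(X-o)) for o,v in rays]
def tool_delta(target,st=None):
    st=st or bot.read_state(); return np.array(st["tcp_rot"]).T@(np.asarray(target)-st["position"])*1000
E
python3 - <<'E'
from h import *
d=capture("side")
for n,xy,z in [("keeper",(239,161.4),.024),("hinge",(280.1,160.8),.04),("cass",(260.5,166.7),0),("pin_sh",(266.2,272.9),.009),("tip",(281.8,274.8),.009),("grip",(264.1,272.1),.009)]:
    print(n,at_z(d,xy,z).round(4))
d2=capture("scene")
for n,xy,z in [("pin_sh",(326.4,264.1),.009),("tip",(334.7,257.5),.009),("grip",(323.8,267),.009),("tray",(323.4,263.5),0)]:
    print(n,at_z(d2,xy,z).round(4))
E
```

```text
keeper [0.4036 0.2495 0.024 ]
hinge [0.5715 0.2249 0.04  ]
cass [0.4901 0.2303 0.    ]
pin_sh [ 0.4751 -0.2303  0.009 ]
tip [ 0.5304 -0.2429  0.009 ]
grip [ 0.4678 -0.2266  0.009 ]
pin_sh [ 0.4753 -0.2323  0.009 ]
tip [ 0.519  -0.2465  0.009 ]
grip [ 0.4582 -0.2294  0.009 ]
tray [ 0.4815 -0.2192  0.    ]
```

```bash
python3 - <<'E'
from h import *
d=capture("wrist"); s=bot.read_state(); R=s["tcp_rot"]
o,v=ray(d,(d["cx"],d["cy"]),True); print((R.T@(o-s["position"])*1000).round(1),(R.T@v).round(3))
o,v=ray(d,(d["cx"],d["cy"]-200),True); print((R.T@v).round(3))
print(tool_delta([0.46,-0.24,0.2]))
E
```

```text
[   0.3  -68.6 -161.4] [-0.001  0.249  0.968]
[-0.001 -0.355  0.935]
[-234.60319329 -341.75367995   22.54950312]
```

```bash
cat >> h.py <<'E'
def plan(target,yaw=None,step=40,tstep=0.12,minrows=5,st=None,rows=None):
    """yaw = world angle (deg) of tool x. prints rows for full path, assuming perfect tracking & tool vertical"""
    st=st or bot.read_state(); R=np.array(st["tcp_rot"]); p=np.array(st["position"]); target=np.asarray(target,float)
    a=np.arctan2(R[1,0],R[0,0]); turn=0 if yaw is None else -((np.radians(yaw)-a+np.pi)%(2*np.pi)-np.pi)
    d=target-p; n=max(int(np.ceil(np.linalg.norm(d)*1000/step)),int(np.ceil(abs(turn)/tstep)),1); n=rows or int(np.ceil(n/5)*5)
    print("rows",n,"world d mm",(d*1000).round(1),"turn",round(turn,3))
    for i in range(n):
        l=R.T@(d/n)*1000; print([[*(float(x) for x in l.round(1))],round(turn/n,3)],end=", " if (i+1)%5 else "\n")
        c,s=np.cos(turn/n),np.sin(turn/n); R=R@np.array([[c,-s,0],[s,c,0],[0,0,1]])
def pr(st=None):
    st=st or bot.read_state(); R=st["tcp_rot"]; print("t",round(st["time_s"],2),"p",np.round(st["position"],4),"yaw",round(float(np.degrees(np.arctan2(R[1,0],R[0,0]))),2),"zax",R[:,2].round(3),"F",st["force"].round(1),"op",round(st["opening"],3),"q",np.round(st["joint_positions"],1))
E
python3 - <<'E'
from h import *
pr();plan([0.40,-0.225,0.2],-105)
E
```

```text
t 1.8 p [ 0.2265 -0.5825  0.2226] yaw -68.75 zax [-0.  0. -1.] F [ 1.1  0.2 -0.5] op 0.998 q [-79.   30.2  82.1  -0.   67.7 -10.2]
rows 10 world d mm [173.5 357.5 -22.6] turn 0.633
[[-27.0, -29.1, 2.3], np.float64(0.063)], [[-28.8, -27.4, 2.3], np.float64(0.063)], [[-30.5, -25.5, 2.3], np.float64(0.063)], [[-32.0, -23.5, 2.3], np.float64(0.063)], [[-33.5, -21.4, 2.3], np.float64(0.063)]
[[-34.8, -19.3, 2.3], np.float64(0.063)], [[-35.9, -17.0, 2.3], np.float64(0.063)], [[-36.9, -14.7, 2.3], np.float64(0.063)], [[-37.8, -12.4, 2.3], np.float64(0.063)], [[-38.5, -10.0, 2.3], np.float64(0.063)]
```

Emit:
{"fn": "send_rows", "kwargs": {
  "motion": [
    [[-27,-29,2],0.063],
    [[-29,-27,2],0.063],
    [[-30.5,-25.5,2],0.063],
    [[-32,-23.5,2],0.063],
    [[-33.5,-21.5,2],0.063]
  ]
}}

```text
time_s: 2.22
position: [0.313, -0.4099, 0.2114]
tcp_rot: [[0.029, -1.0, 0.002], [-0.999, -0.029, -0.013], [0.013, -0.001, -1.0]]
force: [1.5, -0.0, 0.2]
opening: 1.002
```

Emit:
{"fn": "send_rows", "kwargs": {
  "motion": [
    [[-35,-19,2],0.063],
    [[-36,-17,2],0.063],
    [[-37,-14.5,2],0.063],
    [[-38,-12.5,2],0.063],
    [[-38.5,-10,2],0.063]
  ]
}}

```text
time_s: 2.63
position: [0.408, -0.2257, 0.1999]
tcp_rot: [[-0.301, -0.953, 0.004], [-0.953, 0.301, -0.016], [0.014, -0.009, -1.0]]
force: [0.6, -0.4, 0.7]
opening: 1.003
```

```bash
cat >> h.py <<'E'
def look(cam,name,targets,fn=place_of,show=True):
    d=capture(cam); im=d["image"].copy(); cv2.imwrite(f"pics/{name}_raw.png",im)
    import json; json.dump({k:np.array(v).tolist() for k,v in d.items() if k!="image"},open(f"pics/{name}.json","w"))
    out={}
    for i,t in enumerate(targets):
        r=fn(cam,t); out[t]=r
        print(t,[(x["xy"],x["p"]) for x in r[:3]])
        for x in r[:2]:
            cv2.circle(im,tuple(int(round(q)) for q in x["xy"]),3,[(0,255,0),(255,0,0),(0,0,255),(255,255,0),(255,0,255),(0,255,255)][i%6],1)
    cv2.imwrite(f"pics/{name}.png",im); return d,out
def load(name):
    import json; return json.load(open(f"pics/{name}.json"))
E
python3 - <<'E'
from h import *
d,o=look("wrist","w1",["lock_pin","pin_shoulder","pin_tip","pin_grip","clip_tray"])
for t in o:
    for x in o[t][:2]: print(t,at_z(d,x["xy"],0 if t=="clip_tray" else (.004 if t=="lock_pin" else .009),True).round(4))
pr()
E
```

```text
lock_pin [([260.2, 125.0], 0.91), ([257.3, 132.9], 0.53)]
pin_shoulder [([260.8, 128.8], 0.64), ([229.3, 62.9], 0.6)]
pin_tip [([257.3, 87.5], 0.92)]
pin_grip [([258.6, 143.9], 0.91)]
clip_tray [([255.3, 130.0], 0.62)]
lock_pin [ 0.4833 -0.2315  0.004 ]
lock_pin [ 0.476  -0.2259  0.004 ]
pin_shoulder [ 0.479 -0.231  0.009]
pin_shoulder [ 0.5594 -0.2208  0.009 ]
pin_tip [ 0.5232 -0.2412  0.009 ]
pin_grip [ 0.4641 -0.2238  0.009 ]
clip_tray [ 0.4798 -0.2245  0.    ]
t 2.93 p [ 0.4075 -0.2285  0.2   ] yaw -107.33 zax [ 0.004 -0.016 -1.   ] F [ 0.1 -0.5  0.5] op 1.0 q [-42.7  19.8 106.   -0.6  53.3  65. ]
```

View pics/w1.png

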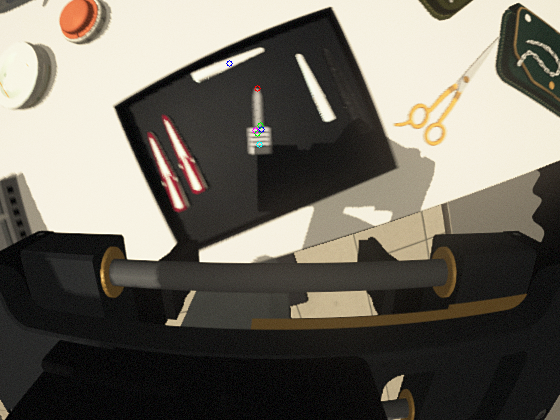

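```bash
python3 - <<'E'
from h import *
pr();plan([0.44,0.03,0.26],-101,step=41)
s=bot.read_state(); s=dict(s); s["position"]=np.array([.44,.03,.26]); c=np.radians(-101);s["tcp_rot"]=np.array([[np.cos(c),np.sin(c),0],[np.sin(c),-np.cos(c),0],[0,0,-1]]); plan([.36,.23,.26],-98,st=s,step=41)
E
```

```text
t 2.93 p [ 0.4075 -0.2285  0.2   ] yaw -107.33 zax [ 0.004 -0.016 -1.   ] F [ 0.1 -0.5  0.5] op 1.0 q [-42.7  19.8 106.   -0.6  53.3  65. ]
rows 10 world d mm [ 32.5 258.5  60. ] turn -0.11
[[-25.6, 4.5, -6.4], np.float64(-0.011)], [[-25.6, 4.3, -6.4], np.float64(-0.011)], [[-25.7, 4.0, -6.4], np.float64(-0.011)], [[-25.7, 3.7, -6.4], np.float64(-0.011)], [[-25.7, 3.4, -6.4], np.float64(-0.011)]
[[-25.8, 3.1, -6.4], np.float64(-0.011)], [[-25.8, 2.8, -6.4], np.float64(-0.011)], [[-25.8, 2.6, -6.4], np.float64(-0.011)], [[-25.9, 2.3, -6.4], np.float64(-0.011)], [[-25.9, 2.0, -6.4], np.float64(-0.011)]
rows 10 world d mm [-80. 200.   0.] turn -0.052
[[-18.1, 11.7, 0.0], np.float64(-0.005)], [[-18.2, 11.6, 0.0], np.float64(-0.005)], [[-18.2, 11.5, 0.0], np.float64(-0.005)], [[-18.3, 11.4, 0.0], np.float64(-0.005)], [[-18.3, 11.3, 0.0], np.float64(-0.005)]
[[-18.4, 11.2, 0.0], np.float64(-0.005)], [[-18.5, 11.1, 0.0], np.float64(-0.005)], [[-18.5, 11.0, 0.0], np.float64(-0.005)], [[-18.6, 10.9, 0.0], np.float64(-0.005)], [[-18.6, 10.8, 0.0], np.float64(-0.005)]
```

Emit:
{"fn": "send_rows", "kwargs": {
  "motion": [
    [[-25.6,4.5,-6.5],-0.011],
    [[-25.6,4.3,-6.5],-0.011],
    [[-25.7,4,-6.5],-0.011],
    [[-25.7,3.7,-6.5],-0.011],
    [[-25.7,3.4,-6.5],-0.011]
  ]
}}

```text
time_s: 3.35
position: [0.425, -0.1106, 0.2308]
tcp_rot: [[-0.266, -0.964, 0.006], [-0.964, 0.266, -0.022], [0.019, -0.012, -1.0]]
force: [-0.0, -0.1, 0.9]
opening: 0.999
```

Emit:
{"fn": "send_rows", "kwargs": {
  "motion": [
    [[-25.8,3,-6.5],-0.011],
    [[-25.8,2.8,-6.5],-0.011],
    [[-25.8,2.6,-6.5],-0.011],
    [[-25.9,2.3,-6.5],-0.011],
    [[-25.9,2,-6.5],-0.011]
  ]
}}

```text
time_s: 3.77
position: [0.4467, 0.0134, 0.2631]
tcp_rot: [[-0.229, -0.973, 0.009], [-0.973, 0.229, -0.024], [0.022, -0.015, -1.0]]
force: [0.4, -0.1, 0.4]
opening: 1.004
```

Emit:
{"fn": "send_rows", "kwargs": {
  "motion": [
    [[-36,23,0],0],
    [[-36.5,23,0],-0.005],
    [[-36.5,22.5,0],-0.005],
    [[-37,22,0],-0.005],
    [[-37,21.5,0],0]
  ]
}}

```text
time_s: 4.18
position: [0.3904, 0.212, 0.2603]
tcp_rot: [[-0.238, -0.971, 0.025], [-0.971, 0.237, -0.027], [0.02, -0.031, -0.999]]
force: [0.7, 0.2, -0.7]
opening: 1.004
```

```bash
python3 - <<'E'
from h import *
pr()
d,o=look("wrist","w2",["lid_hinge","lid_front","lid_handle","keeper_mouth","cassette"])
z={"lid_hinge":.04,"lid_front":.135,"lid_handle":.11,"keeper_mouth":.024,"cassette":0}
for t in o:
    for x in o[t][:2]: print(t,at_z(d,x["xy"],z[t],True).round(4))
pr()
E
```

```text
t 4.18 p [0.3904 0.212  0.2603] yaw -103.76 zax [ 0.025 -0.027 -0.999] F [ 0.7  0.2 -0.7] op 1.004 q [ 15.4  13.  104.4  -2.1  61.6 120.1]
lid_hinge [([228.1, 61.5], 0.71), ([527.9, 75.7], 0.18)]
lid_front [([226.0, 140.8], 0.76), ([246.5, 180.2], 0.45)]
lid_handle [([222.4, 68.8], 0.71)]
keeper_mouth [([244.9, 178.6], 0.93), ([239.8, 114.7], 0.34)]
cassette [([239.2, 118.4], 0.84)]
lid_hinge [0.5555 0.2279 0.04  ]
lid_hinge [ 0.4767 -0.1978  0.04  ]
lid_front [0.4606 0.24   0.135 ]
lid_front [0.4218 0.2311 0.135 ]
lid_handle [0.5311 0.2299 0.11  ]
keeper_mouth [0.4123 0.2443 0.024 ]
keeper_mouth [0.4904 0.2309 0.024 ]
cassette [0.4882 0.2347 0.    ]
t 4.48 p [0.3908 0.2103 0.26  ] yaw -103.68 zax [ 0.024 -0.028 -0.999] F [-0.  -0.8  1.3] op 0.999 q [ 15.2  13.  104.5  -2.2  61.6 119.8]
```

View pics/w2.png

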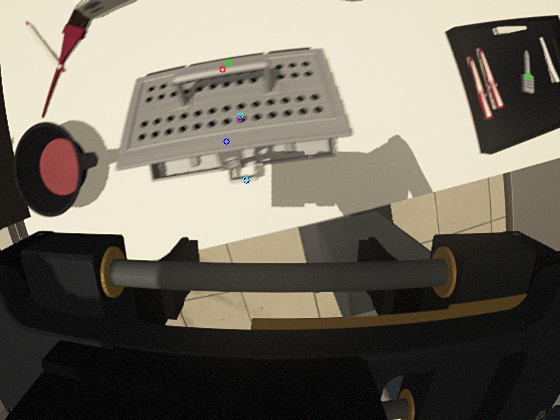

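```bash
cat >> h.py <<'E'
def cpt(name,p):
    x,y,yaw,th=p[:4]; c,s=np.cos(th),np.sin(th)
    if name=="cassette": l=[0,0,0]
    elif name=="lid_hinge": l=[65,0,40]
    elif name=="keeper_mouth": l=[-83,0,24]
    else:
        a,b={"lid_front":(128,4),"lid_handle":(67,38)}[name]
        l=[65-a*c+b*s,0,40+a*s+b*c]
    l=np.array(l)/1000; C,S=np.cos(yaw),np.sin(yaw)
    return np.array([x+C*l[0]-S*l[1],y+S*l[0]+C*l[1],l[2]])
def fitc(obs,p0=(.49,.233,-.12,.8),fixth=None):
    """obs: list of (name,d,fish,xy,w)"""
    def f(p):
        q=list(p)+[fixth] if fixth is not None else p
        return np.concatenate([(proj(d,cpt(n,q),fi)-xy)*w for n,d,fi,xy,w in obs])
    r=least_squares(f,p0[:3] if fixth is not None else p0,loss="soft_l1"); return r.x,r.fun
E
python3 - <<'E'
from h import *
w=load("w2")
obs=[("lid_hinge",w,True,(228.1,61.5),1),("lid_front",w,True,(226,140.8),1),("lid_handle",w,True,(222.4,68.8),1),("keeper_mouth",w,True,(244.9,178.6),1),("cassette",w,True,(239.2,118.4),.5)]
p,r=fitc(obs); print(p,np.degrees(p[2:]),r.round(1).reshape(-1,2))
for n in ["lid_front","lid_handle","keeper_mouth"]: print(n,cpt(n,p).round(4))
sd=capture("side")
o2=[("lid_hinge",sd,False,(280.1,160.8),1.),("lid_front",sd,False,(250.6,147.7),1),("keeper_mouth",sd,False,(239,161.4),1),("cassette",sd,False,(260.5,166.7),.5)]
p,r=fitc(obs+o2); print(p,np.degrees(p[2:]),r.round(1).reshape(-1,2))
for n in ["lid_front","lid_handle","keeper_mouth"]: print(n,cpt(n,p).round(4))
pr()
E
```

```text
[ 0.49153122  0.23550198 -0.12511511  0.70193768] [-7.16856802 40.21806678] [[ 0.3 -0.5]
 [ 1.9 -1.3]
 [-0.8  1.2]
 [-0.6  2.7]
 [-0.6 -1.2]]
lid_front [0.4616 0.2393 0.1257]
lid_handle [0.5296 0.2307 0.1123]
keeper_mouth [0.4092 0.2459 0.024 ]
[ 0.49150352  0.23555288 -0.12689154  0.69904745] [-7.27034989 40.05246859] [[ 0.4 -0.5]
 [ 1.9 -1. ]
 [-0.7  1.4]
 [-0.7  2.7]
 [-0.6 -1.1]
 [-3.9 -0.2]
 [ 1.   0.1]
 [ 1.4  0.6]
 [ 0.1 -0.5]]
lid_front [0.4613 0.2394 0.1254]
lid_handle [0.5294 0.2307 0.1122]
keeper_mouth [0.4092 0.2461 0.024 ]
t 4.53 p [0.3909 0.2101 0.26  ] yaw -103.73 zax [ 0.024 -0.028 -0.999] F [-0.1 -0.1  0.2] op 0.999 q [ 15.1  13.  104.5  -2.1  61.6 119.8]
```

```bash
python3 - <<'E'
from h import *
p=[ 0.4915,0.2355,-0.127,0.70]
plan([.463,.239,.15],-97.3)
a=cpt("lid_front",p)
for th in [.7,.55,.4,.25,.12,.0]:
    q=list(p);q[3]=th; print(th,cpt("lid_front",q).round(4))
E
```

```text
rows 5 world d mm [  72.1   28.9 -110. ] turn -0.112
[[-9.5, -12.0, 22.2], np.float64(-0.022)], [[-9.2, -12.2, 22.2], np.float64(-0.022)], [[-8.9, -12.4, 22.2], np.float64(-0.022)], [[-8.7, -12.6, 22.2], np.float64(-0.022)], [[-8.4, -12.8, 22.2], np.float64(-0.022)]
0.7 [0.4614 0.2393 0.1255]
0.55 [0.4498 0.2408 0.1103]
0.4 [0.4406 0.242  0.0935]
0.25 [0.4339 0.2429 0.0755]
0.12 [0.4304 0.2433 0.0593]
0.0 [0.429  0.2435 0.044 ]
```

Emit:
{"fn": "send_rows", "kwargs": {
  "motion": [
    [[-9.5,-12,22],-0.022],
    [[-9.2,-12.2,22],-0.022],
    [[-9,-12.4,22],-0.022],
    [[-8.7,-12.6,22],-0.022],
    [[-8.4,-12.8,22],-0.022]
  ],
  "gripper": 1
}}

```text
time_s: 4.95
position: [0.4735, 0.2292, 0.1532]
tcp_rot: [[-0.145, -0.989, 0.037], [-0.989, 0.144, -0.026], [0.02, -0.04, -0.999]]
force: [0.2, -0.4, 0.1]
opening: 0.707
```

```bash
python3 - <<'E'
from h import *
pr(); plan([.4498,.2408,.112],-97.3)
E
```

```text
t 4.95 p [0.4735 0.2292 0.1532] yaw -98.34 zax [ 0.037 -0.026 -0.999] F [ 0.2 -0.4  0.1] op 0.707 q [ 14.8  27.9 101.1  -2.6  49.3 114.8]
rows 5 world d mm [-23.7  11.6 -41.2] turn -0.018
[[-1.8, 5.4, 8.0], np.float64(-0.004)], [[-1.8, 5.3, 8.0], np.float64(-0.004)], [[-1.8, 5.3, 8.0], np.float64(-0.004)], [[-1.8, 5.3, 8.0], np.float64(-0.004)], [[-1.9, 5.3, 8.0], np.float64(-0.004)]
```

Emit:
{"fn": "send_rows", "kwargs": {
  "motion": [
    [[-1.8,5.5,8],-0.004],
    [[-1.8,5.5,8],-0.004],
    [[-1.8,5.4,8],-0.004],
    [[-1.8,5.4,8],-0.004],
    [[-1.8,5.3,8],-0.004]
  ]
}}

```text
time_s: 5.37
position: [0.461, 0.2292, 0.106]
tcp_rot: [[-0.147, -0.988, 0.038], [-0.989, 0.146, -0.028], [0.022, -0.042, -0.999]]
force: [1.0, 0.1, 0.9]
opening: 0.326
```

```bash
python3 - <<'E'
from h import *
pr(); plan([.436,.2425,.082],-97.3)
E
```

```text
t 5.37 p [0.461  0.2292 0.106 ] yaw -98.48 zax [ 0.038 -0.028 -0.999] F [1.  0.1 0.9] op 0.326 q [ 15.3  31.8 104.8  -3.2  41.8 116.1]
rows 5 world d mm [-25.   13.3 -24. ] turn -0.021
[[-2.0, 5.5, 4.5], np.float64(-0.004)], [[-2.0, 5.5, 4.5], np.float64(-0.004)], [[-2.1, 5.5, 4.5], np.float64(-0.004)], [[-2.1, 5.5, 4.5], np.float64(-0.004)], [[-2.1, 5.5, 4.5], np.float64(-0.004)]
```

Emit:
{"fn": "send_rows", "kwargs": {
  "motion": [
    [[-4,8,4.5],-0.005],
    [[-4,8,4.5],-0.005],
    [[-4,8,4.5],-0.004],
    [[-4,7,4.5],-0.004],
    [[-4,7,4.5],-0.004]
  ]
}}

```text
time_s: 5.78
position: [0.4301, 0.2488, 0.0798]
tcp_rot: [[-0.138, -0.99, 0.04], [-0.99, 0.137, -0.028], [0.023, -0.044, -0.999]]
force: [0.4, -0.1, 0.6]
opening: 0.019
```

```bash
python3 - <<'E'
from h import *
pr(); plan([.430,.2425,.058],-97.3)
E
```

```text
t 5.78 p [0.4301 0.2488 0.0798] yaw -97.96 zax [ 0.04  -0.028 -0.999] F [ 0.4 -0.1  0.6] op 0.019 q [ 18.6  33.7 108.2  -3.8  36.5 119.6]
rows 5 world d mm [ -0.1  -6.3 -21.8] turn -0.011
[[1.2, 0.0, 4.4], np.float64(-0.002)], [[1.2, 0.0, 4.4], np.float64(-0.002)], [[1.2, 0.0, 4.4], np.float64(-0.002)], [[1.2, 0.0, 4.4], np.float64(-0.002)], [[1.2, 0.0, 4.4], np.float64(-0.002)]
```

```bash
python3 - <<'E'
from h import *
d,o=look("wrist","w3",["lid_front","lid_handle"])
d=capture("side"); cv2.imwrite("pics/s3.png",cv2.resize(d["image"][80:230,180:380],(800,600)))
pr()
E
```

```text
lid_front [([290.2, 246.4], 0.56)]
lid_handle [([291.2, 114.0], 0.83)]
t 5.98 p [0.43   0.2491 0.0799] yaw -97.86 zax [ 0.04  -0.029 -0.999] F [-0.  -0.1  0. ] op 0.003 q [ 18.6  33.7 108.2  -3.8  36.6 119.5]
```

View pics/w3.png

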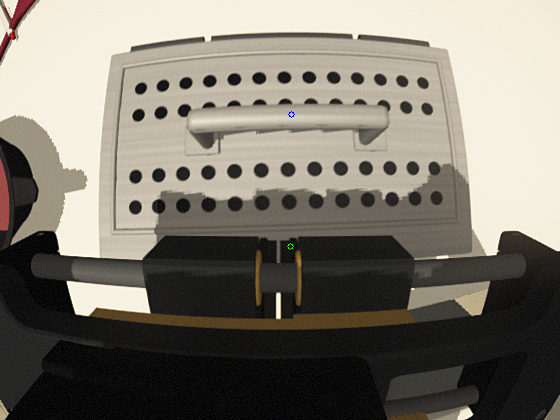

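View pics/s3.png

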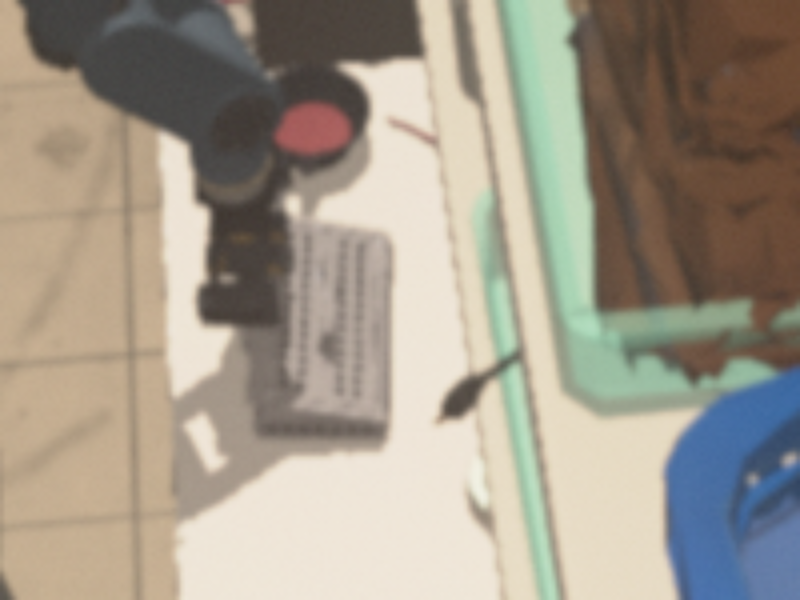

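Emit:
{"fn": "send_rows", "kwargs": {
  "motion": [
    [[1,0,4.5],0],
    [[1,0,4.5],0],
    [[1,0,4.5],0],
    [[1,0,4.5],0],
    [[1,0,4.5],0]
  ]
}}

```text
time_s: 6.4
position: [0.4327, 0.2441, 0.0574]
tcp_rot: [[-0.136, -0.99, 0.045], [-0.99, 0.135, -0.027], [0.02, -0.049, -0.999]]
force: [-0.0, 0.5, 0.4]
opening: 0.004
```

Emit:
{"fn": "send_rows", "kwargs": {
  "motion": [
    [[0,0,2.5],0],
    [[0,0,2.5],0],
    [[0,0,2.5],0],
    [[0,0,2.5],0],
    [[0,0,2.5],0]
  ]
}}

```text
time_s: 6.82
position: [0.4329, 0.2429, 0.0438]
tcp_rot: [[-0.138, -0.989, 0.043], [-0.99, 0.137, -0.027], [0.021, -0.046, -0.999]]
force: [-7.9, 1.4, 43.3]
opening: 0.006
```

Emit:
{"fn": "send_rows", "kwargs": {
  "motion": [
    [[0,0,-2],0],
    [[0,0,-6],0],
    [[0,0,-12],0],
    [[0,0,-15],0],
    [[0,0,-15],0]
  ]
}}

```text
time_s: 7.23
position: [0.4292, 0.2439, 0.094]
tcp_rot: [[-0.138, -0.99, 0.039], [-0.99, 0.137, -0.029], [0.023, -0.042, -0.999]]
force: [0.3, -0.0, 0.7]
opening: 0.005
```

```bash
python3 - <<'E'
from h import *
pr()
plan([.39,.20,.15],-97)
E
```

```text
t 7.23 p [0.4292 0.2439 0.094 ] yaw -97.92 zax [ 0.039 -0.029 -0.999] F [ 0.3 -0.   0.7] op 0.005 q [ 18.   32.  108.1  -3.6  38.3 118.8]
rows 5 world d mm [-39.2 -43.9  56. ] turn -0.016
[[10.0, 6.1, -11.2], np.float64(-0.003)], [[10.0, 6.1, -11.2], np.float64(-0.003)], [[10.0, 6.2, -11.2], np.float64(-0.003)], [[10.0, 6.2, -11.2], np.float64(-0.003)], [[10.0, 6.2, -11.2], np.float64(-0.003)]
```

Emit:
{"fn": "send_rows", "kwargs": {
  "motion": [
    [[6,6,-25],0],
    [[6,7,-25],0],
    [[6,8,-25],0],
    [[6,8,-25],0],
    [[5,6,-20],0]
  ],
  "gripper": 0.4
}}

```text
time_s: 7.65
position: [0.3848, 0.2229, 0.2171]
tcp_rot: [[-0.137, -0.99, 0.037], [-0.99, 0.136, -0.029], [0.024, -0.041, -0.999]]
force: [1.1, -0.1, -0.6]
opening: 0.295
```

```bash
python3 - <<'E'
from h import *
d,o=look("wrist","w4",["lid_hinge","lid_front","lid_handle","keeper_mouth","cassette"])
obs=[(n,d,True,o[n][0]["xy"],.5 if n=="cassette" else 1) for n in o if o[n]]
p,r=fitc(obs,p0=(.4915,.2355,-.127,.05)); print(p,np.degrees(p[2:]),r.round(1).reshape(-1,2))
p,r=fitc(obs,p0=(.4915,.2355,-.127,.05),fixth=0.); print(p,np.degrees(p[2:]),r.round(1).reshape(-1,2))
pr()
E
```

```text
lid_hinge [([247.1, 44.2], 0.87)]
lid_front [([247.8, 159.9], 0.82)]
lid_handle [([246.4, 98.4], 0.86)]
keeper_mouth [([251.0, 175.3], 0.76)]
cassette [([254.3, 104.9], 0.96)]
[ 0.49290198  0.23516367 -0.12159994 -0.02257033] [-6.96716337 -1.29318484] [[ 0.5 -2.8]
 [ 1.5  0.2]
 [-0.8 -0. ]
 [-0.2  1.9]
 [-1.9 -0.2]]
[ 0.49243635  0.23518513 -0.12163561] [-6.96920714] [[ 0.6 -2.4]
 [ 1.4  0.7]
 [-0.9 -0.6]
 [-0.2  2.3]
 [-1.9 -0. ]]
t 7.95 p [0.3853 0.223  0.2146] yaw -97.9 zax [ 0.035 -0.03  -0.999] F [ 0.2  0.9 -0.8] op 0.557 q [ 17.2  16.8 108.   -2.8  53.8 116.7]
```

View pics/w4.png

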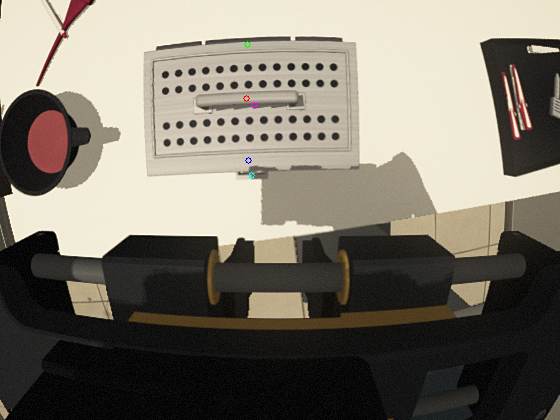

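```bash
python3 - <<'E'
from h import *
plan([.45,.02,.18],-98,step=41)
s=dict(bot.read_state()); s["position"]=np.array([.45,.02,.18]); c=np.radians(-98);s["tcp_rot"]=np.array([[np.cos(c),np.sin(c),0],[np.sin(c),-np.cos(c),0],[0,0,-1]]); plan([.405,-.22,.13],-106.4,st=s,step=41)
E
```

```text
rows 10 world d mm [  64.7 -203.   -34.6] turn 0.002
[[19.1, -9.0, 4.3], np.float64(0.0)], [[19.1, -9.0, 4.3], np.float64(0.0)], [[19.1, -9.0, 4.3], np.float64(0.0)], [[19.1, -9.1, 4.3], np.float64(0.0)], [[19.1, -9.1, 4.3], np.float64(0.0)]
[[19.1, -9.1, 4.3], np.float64(0.0)], [[19.1, -9.1, 4.3], np.float64(0.0)], [[19.1, -9.1, 4.3], np.float64(0.0)], [[19.1, -9.1, 4.3], np.float64(0.0)], [[19.1, -9.1, 4.3], np.float64(0.0)]
rows 10 world d mm [ -45. -240.  -50.] turn 0.147
[[24.4, 1.1, 5.0], np.float64(0.015)], [[24.4, 0.8, 5.0], np.float64(0.015)], [[24.4, 0.4, 5.0], np.float64(0.015)], [[24.4, 0.0, 5.0], np.float64(0.015)], [[24.4, -0.3, 5.0], np.float64(0.015)]
[[24.4, -0.7, 5.0], np.float64(0.015)], [[24.4, -1.0, 5.0], np.float64(0.015)], [[24.4, -1.4, 5.0], np.float64(0.015)], [[24.4, -1.7, 5.0], np.float64(0.015)], [[24.3, -2.1, 5.0], np.float64(0.015)]
```

Emit:
{"fn": "send_rows", "kwargs": {
  "motion": [
    [[37,-18,4],0],
    [[37,-18,4],0],
    [[37,-18,4],0],
    [[37,-18,4],0],
    [[37,-18,4],0]
  ]
}}

```text
time_s: 8.37
position: [0.4493, 0.0305, 0.1956]
tcp_rot: [[-0.116, -0.993, 0.025], [-0.993, 0.115, -0.026], [0.023, -0.028, -0.999]]
force: [0.9, 0.5, -0.4]
opening: 0.602
```

Emit:
{"fn": "send_rows", "kwargs": {
  "motion": [
    [[25,0,5],0.015],
    [[25,0,5],0.015],
    [[25,0,5],0.015],
    [[25,0,5],0.015],
    [[25,0,5],0.015]
  ]
}}

```text
time_s: 8.78
position: [0.4347, -0.1043, 0.1655]
tcp_rot: [[-0.198, -0.98, 0.019], [-0.98, 0.198, -0.024], [0.019, -0.023, -1.0]]
force: [0.7, -0.2, -0.2]
opening: 0.598
```

Emit:
{"fn": "send_rows", "kwargs": {
  "motion": [
    [[25,0,5],0.015],
    [[25,0,5],0.015],
    [[25,-1,5],0.015],
    [[20,-1,5],0.015],
    [[10,-1,2],0.015]
  ]
}}

```text
time_s: 9.2
position: [0.411, -0.215, 0.136]
tcp_rot: [[-0.279, -0.96, 0.008], [-0.96, 0.279, -0.016], [0.013, -0.012, -1.0]]
force: [0.9, 0.4, 0.4]
opening: 0.596
```

```bash
python3 - <<'E'
from h import *
pr()
plan([.405,-.22,.13],-106.4,step=41)
E
```

```text
t 9.2 p [ 0.411 -0.215  0.136] yaw -106.18 zax [ 0.008 -0.016 -1.   ] F [0.9 0.4 0.4] op 0.596 q [-41.2  25.9 110.3  -0.6  42.9  65.4]
rows 5 world d mm [-6. -5. -6.] turn 0.004
[[1.3, 0.9, 1.2], np.float64(0.001)], [[1.3, 0.9, 1.2], np.float64(0.001)], [[1.3, 0.9, 1.2], np.float64(0.001)], [[1.3, 0.9, 1.2], np.float64(0.001)], [[1.3, 0.9, 1.2], np.float64(0.001)]
```

```bash
python3 - <<'E'
from h import *
d,o=look("wrist","w5",["lock_pin","pin_shoulder","pin_tip","pin_grip"])
w=load("w1")
a={"lock_pin":(260.2,125),"pin_shoulder":(260.8,128.8),"pin_tip":(257.3,87.5),"pin_grip":(258.6,143.9)}
for t in o:
    if not o[t]: continue
    xy=o[t][0]["xy"]; print(t,at_z(d,xy,.004 if t=="lock_pin" else .009,True).round(4), tri([ray(d,xy,True),ray(w,a[t],True)]))
pr()
E
```

```text
lock_pin [([272.8, 125.8], 0.79), ([158.3, 178.5], 0.41), ([236.0, 47.2], 0.19)]
pin_shoulder [([273.2, 128.3], 0.72), ([376.5, 85.1], 0.26)]
pin_tip [([268.7, 80.4], 0.91)]
pin_grip [([272.6, 144.4], 0.69)]
lock_pin [ 0.481  -0.2319  0.004 ] (array([ 0.4814998 , -0.23216517,  0.03187394]), [np.float64(0.0010069656982410957), np.float64(0.001006965698241193)])
pin_shoulder [ 0.4787 -0.2316  0.009 ] (array([ 0.47862788, -0.23162414,  0.02559599]), [np.float64(8.304615894063786e-05), np.float64(8.30461589406318e-05)])
pin_tip [ 0.5211 -0.2398  0.009 ] (array([ 0.5298007 , -0.24105663, -0.04217729]), [np.float64(0.000708756792198045), np.float64(0.0007087567921980788)])
pin_grip [ 0.4651 -0.2271  0.009 ] (array([ 0.46669288, -0.22783937,  0.07663088]), [np.float64(0.0009427846950456646), np.float64(0.0009427846950456482)])
t 9.45 p [ 0.4114 -0.2116  0.1376] yaw -105.95 zax [ 0.009 -0.016 -1.   ] F [ 0.2 -0.2 -0.2] op 0.598 q [-40.9  25.7 110.4  -0.5  43.   65.5]
```

View pics/w5.png

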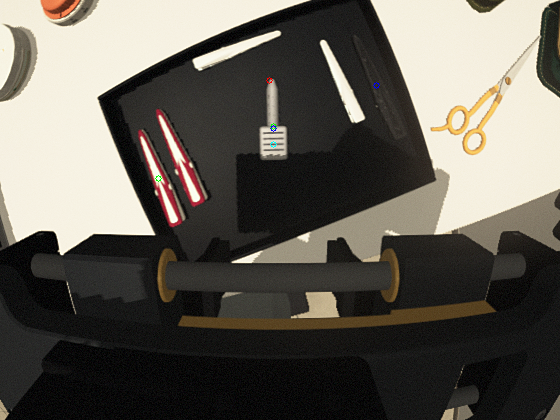

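```bash
python3 - <<'E'
from h import *
plan([.465,-.227,.05],-104,step=41)
E
```

```text
rows 5 world d mm [ 53.6 -15.4 -87.6] turn -0.034
[[-0.2, -10.9, 17.7], np.float64(-0.007)], [[-0.1, -10.9, 17.7], np.float64(-0.007)], [[-0.1, -10.9, 17.7], np.float64(-0.007)], [[0.0, -10.9, 17.7], np.float64(-0.007)], [[0.1, -10.9, 17.7], np.float64(-0.007)]
```

Emit:
{"fn": "send_rows", "kwargs": {
  "motion": [
    [[0,-12,20],-0.007],
    [[0,-12,20],-0.007],
    [[0,-12,20],-0.007],
    [[0,-11,18],-0.007],
    [[0,-7,9],-0.007]
  ]
}}

```text
time_s: 9.87
position: [0.4679, -0.2203, 0.0526]
tcp_rot: [[-0.23, -0.973, 0.013], [-0.973, 0.23, -0.018], [0.015, -0.017, -1.0]]
force: [-0.1, -0.4, 0.1]
opening: 0.603
```

```bash
python3 - <<'E'
from h import *
pr()
plan([.465,-.227,.025],-104)
E
```

```text
t 9.87 p [ 0.4679 -0.2203  0.0526] yaw -103.29 zax [ 0.013 -0.018 -1.   ] F [-0.1 -0.4  0.1] op 0.603 q [-37.4  37.5 106.   -0.6  35.3  66.4]
rows 5 world d mm [ -2.9  -6.7 -27.6] turn 0.012
[[1.4, 0.4, 5.5], np.float64(0.002)], [[1.4, 0.4, 5.5], np.float64(0.002)], [[1.4, 0.4, 5.5], np.float64(0.002)], [[1.4, 0.4, 5.5], np.float64(0.002)], [[1.4, 0.3, 5.5], np.float64(0.002)]
```

Emit:
{"fn": "send_rows", "kwargs": {
  "motion": [
    [[2,1,6],0.002],
    [[2,1,6],0.002],
    [[2,0.5,6],0.002],
    [[1,0.5,5],0.002],
    [[0,0,3],0]
  ]
}}

```text
time_s: 10.28
position: [0.4642, -0.2237, 0.0257]
tcp_rot: [[-0.232, -0.973, 0.013], [-0.973, 0.232, -0.018], [0.014, -0.017, -1.0]]
force: [0.3, 0.0, -0.3]
opening: 0.597
```

```bash
python3 - <<'E'
from h import *
pr()
d,o=look("wrist","w6",["pin_tip","pin_shoulder"])
xy=o["pin_tip"][0]["xy"] if o["pin_tip"] else None
if xy: print(at_z(d,xy,.009,True))
pr();plan([.465,-.227,.007],-104)
E
```

```text
t 10.28 p [ 0.4642 -0.2237  0.0257] yaw -103.41 zax [ 0.013 -0.018 -1.   ] F [ 0.3  0.  -0.3] op 0.597 q [-38.   40.4 106.8  -0.6  31.6  66. ]
pin_tip [([286.2, 143.5], 0.57)]
pin_shoulder [([285.5, 216.9], 0.83)]
[ 0.52179595 -0.24200888  0.009     ]
t 10.43 p [ 0.4645 -0.2238  0.0259] yaw -103.41 zax [ 0.013 -0.018 -1.   ] F [ 0.2 -0.2 -0.1] op 0.598 q [-38.   40.4 106.8  -0.6  31.6  66. ]
rows 5 world d mm [  0.5  -3.2 -18.9] turn 0.01
[[0.5, -0.2, 3.8], np.float64(0.002)], [[0.5, -0.2, 3.8], np.float64(0.002)], [[0.5, -0.2, 3.8], np.float64(0.002)], [[0.5, -0.2, 3.8], np.float64(0.002)], [[0.5, -0.2, 3.8], np.float64(0.002)]
```

View pics/w6.png

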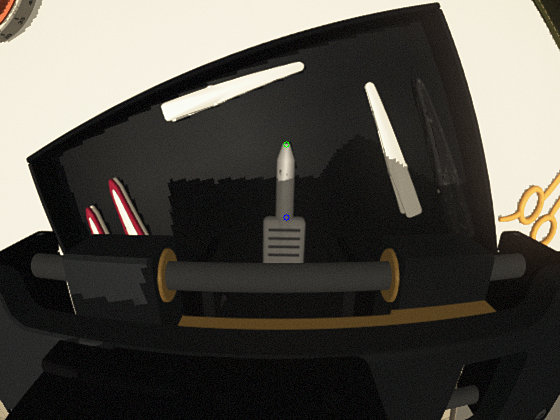

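Emit:
{"fn": "send_rows", "kwargs": {
  "motion": [
    [[1.2,-0.5,4],0],
    [[1.2,-0.5,4],0],
    [[1,-0.3,4],0],
    [[0.5,0,4],0],
    [[0,0,2],0]
  ]
}}

```text
time_s: 10.85
position: [0.466, -0.23, 0.0082]
tcp_rot: [[-0.233, -0.972, 0.017], [-0.972, 0.233, -0.02], [0.016, -0.021, -1.0]]
force: [0.5, 0.1, 0.1]
opening: 0.599
```

```bash
python3 - <<'E'
from h import *
pr();plan([.466,-.228,.006],-103.4)
E
```

```text
t 10.85 p [ 0.466  -0.23    0.0082] yaw -103.47 zax [ 0.017 -0.02  -1.   ] F [0.5 0.1 0.1] op 0.599 q [-38.4  42.4 106.6  -0.7  29.5  65.6]
rows 5 world d mm [-0.   2.  -2.2] turn -0.001
[[-0.4, 0.1, 0.4], np.float64(-0.0)], [[-0.4, 0.1, 0.4], np.float64(-0.0)], [[-0.4, 0.1, 0.4], np.float64(-0.0)], [[-0.4, 0.1, 0.4], np.float64(-0.0)], [[-0.4, 0.1, 0.4], np.float64(-0.0)]
```

Emit:
{"fn": "send_rows", "kwargs": {
  "motion": [
    [[-1,0,1.2],0],
    [[-0.5,0,0.8],0],
    [[0,0,0],0],
    [[0,0,0],0],
    [[0,0,0],0]
  ]
}}

```text
time_s: 11.27
position: [0.4662, -0.2283, 0.0051]
tcp_rot: [[-0.233, -0.972, 0.015], [-0.972, 0.232, -0.02], [0.016, -0.02, -1.0]]
force: [1.4, 0.1, -0.3]
opening: 0.603
```

Emit:
{"fn": "send_rows", "kwargs": {
  "motion": [
    [[0,0,0],0],
    [[0,0,0],0],
    [[0,0,0],0],
    [[0,0,0],0],
    [[0,0,0],0]
  ],
  "gripper": 1
}}

```text
time_s: 11.68
position: [0.4663, -0.2282, 0.0055]
tcp_rot: [[-0.233, -0.972, 0.016], [-0.972, 0.232, -0.02], [0.016, -0.02, -1.0]]
force: [-0.9, -0.1, -0.6]
opening: 0.308
```

Emit:
{"fn": "send_rows", "kwargs": {
  "motion": [
    [[0,0,0],0],
    [[0,0,0],0],
    [[0,0,0],0],
    [[0,0,0],0],
    [[0,0,0],0]
  ]
}}

```text
time_s: 12.1
position: [0.4664, -0.2282, 0.0055]
tcp_rot: [[-0.233, -0.972, 0.016], [-0.972, 0.232, -0.02], [0.016, -0.02, -1.0]]
force: [-0.3, -0.0, 0.3]
opening: 0.272
```

Emit:
{"fn": "send_rows", "kwargs": {
  "motion": [
    [[0,0,-8],0],
    [[0,0,-15],0],
    [[0,0,-25],0],
    [[0,0,-30],0],
    [[0,0,-25],0]
  ]
}}

```text
time_s: 12.52
position: [0.4608, -0.2234, 0.1078]
tcp_rot: [[-0.233, -0.972, 0.004], [-0.972, 0.233, -0.01], [0.009, -0.006, -1.0]]
force: [0.7, -1.3, -0.9]
opening: 0.266
```

```bash
python3 - <<'E'
from h import *
pr()
d,o=look("wrist","w7",["pin_tip","pin_shoulder"])
s=bot.read_state();R=s["tcp_rot"]
for t in o:
    for x in o[t][:1]:
        o_,v=ray(d,x["xy"],True); ol=R.T@(o_-s["position"])*1000; vl=R.T@v
        k=(-3.5-ol[2])/vl[2]; print(t,(ol+k*vl).round(1))
E
```

```text
t 12.52 p [ 0.4608 -0.2234  0.1078] yaw -103.48 zax [ 0.004 -0.01  -1.   ] F [ 0.7 -1.3 -0.9] op 0.266 q [-38.2  31.6 104.5  -0.5  43.3  65.6]
pin_tip [([276.8, 152.2], 0.8), ([278.5, 262.3], 0.23)]
pin_shoulder [([278.0, 235.0], 0.72)]
pin_tip [ -1.5 -55.2  -3.5]
pin_shoulder [ -0.9 -13.2  -3.5]
```

View pics/w7.png

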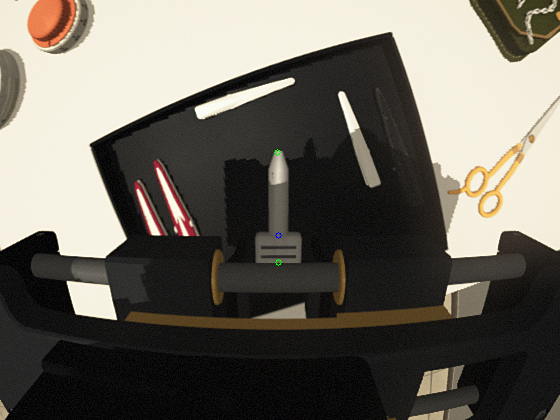

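```bash
python3 - <<'E'
from h import *
def S(p,yaw):
    s=dict(bot.read_state()); s["position"]=np.array(p); c=np.radians(yaw);s["tcp_rot"]=np.array([[np.cos(c),np.sin(c),0],[np.sin(c),-np.cos(c),0],[0,0,-1]]); return s
plan([.445,.0,.15],-100)
plan([.33,.25,.11],-97,st=S([.445,0,.15],-100))
w=load("w4"); print(at_z(w,(50,150),.05,True))
E
```

```text
rows 10 world d mm [-17.3 224.5  41.6] turn -0.061
[[-21.4, 6.9, -4.5], np.float64(-0.006)], [[-21.4, 6.7, -4.5], np.float64(-0.006)], [[-21.5, 6.6, -4.5], np.float64(-0.006)], [[-21.5, 6.5, -4.5], np.float64(-0.006)], [[-21.5, 6.3, -4.5], np.float64(-0.006)]
[[-21.6, 6.2, -4.5], np.float64(-0.006)], [[-21.6, 6.1, -4.5], np.float64(-0.006)], [[-21.7, 5.9, -4.5], np.float64(-0.006)], [[-21.7, 5.8, -4.5], np.float64(-0.006)], [[-21.7, 5.7, -4.5], np.float64(-0.006)]
rows 10 world d mm [-115.  250.  -40.] turn -0.052
[[-22.6, 15.7, 4.0], np.float64(-0.005)], [[-22.7, 15.5, 4.0], np.float64(-0.005)], [[-22.8, 15.4, 4.0], np.float64(-0.005)], [[-22.9, 15.3, 4.0], np.float64(-0.005)], [[-22.9, 15.2, 4.0], np.float64(-0.005)]
[[-23.0, 15.1, 4.0], np.float64(-0.005)], [[-23.1, 14.9, 4.0], np.float64(-0.005)], [[-23.2, 14.8, 4.0], np.float64(-0.005)], [[-23.3, 14.7, 4.0], np.float64(-0.005)], [[-23.3, 14.6, 4.0], np.float64(-0.005)]
[0.48607105 0.47927891 0.05      ]
```

Emit:
{"fn": "send_rows", "kwargs": {
  "motion": [
    [[-21,6,-6],-0.006],
    [[-21.5,6,-6],-0.006],
    [[-21.5,6,-6],-0.006],
    [[-21.5,6,-6],-0.006],
    [[-21.5,6,-6],-0.006]
  ]
}}

```text
time_s: 13.08
position: [0.4544, -0.113, 0.1333]
tcp_rot: [[-0.211, -0.978, 0.003], [-0.977, 0.211, -0.013], [0.012, -0.006, -1.0]]
force: [0.6, 0.2, -1.7]
opening: 0.269
```

Emit:
{"fn": "send_rows", "kwargs": {
  "motion": [
    [[-21.5,6,-3],-0.006],
    [[-21.5,6,-3],-0.006],
    [[-21.5,6,-3],-0.006],
    [[-21.5,6,-3],-0.006],
    [[-21.5,6,-3],-0.006]
  ]
}}

```text
time_s: 13.5
position: [0.4408, 0.005, 0.1428]
tcp_rot: [[-0.182, -0.983, -0.009], [-0.983, 0.182, -0.008], [0.01, 0.007, -1.0]]
force: [0.9, 0.6, -0.5]
opening: 0.271
```

Emit:
{"fn": "send_rows", "kwargs": {
  "motion": [
    [[-23,16,2],-0.005],
    [[-23,16,2],-0.005],
    [[-23,16,2],-0.005],
    [[-23,16,2],-0.005],
    [[-23,16,2],-0.005]
  ]
}}

```text
time_s: 13.92
position: [0.3783, 0.1366, 0.1282]
tcp_rot: [[-0.158, -0.987, -0.014], [-0.987, 0.159, -0.008], [0.011, 0.013, -1.0]]
force: [-0.1, 1.1, -0.9]
opening: 0.271
```

```bash
python3 - <<'E'
from h import *
pr();plan([.33,.253,.11],-97)
E
```

```text
t 13.92 p [0.3783 0.1366 0.1282] yaw -99.11 zax [-0.014 -0.008 -1.   ] F [-0.1  1.1 -0.9] op 0.271 q [  4.2  23.9 117.8  -0.7  39.2 103.8]
rows 5 world d mm [-48.3 116.4 -18.2] turn -0.037
[[-21.5, 13.2, 3.6], np.float64(-0.007)], [[-21.6, 13.0, 3.6], np.float64(-0.007)], [[-21.7, 12.9, 3.6], np.float64(-0.007)], [[-21.8, 12.7, 3.6], np.float64(-0.007)], [[-21.9, 12.5, 3.6], np.float64(-0.007)]
```

Emit:
{"fn": "send_rows", "kwargs": {
  "motion": [
    [[-21.5,13,2],-0.007],
    [[-21.6,13,2],-0.007],
    [[-21.7,13,2],-0.007],
    [[-22,13,2],-0.007],
    [[-15,9,2],-0.007]
  ]
}}

```text
time_s: 14.33
position: [0.3229, 0.2507, 0.1127]
tcp_rot: [[-0.121, -0.992, -0.029], [-0.992, 0.122, -0.012], [0.015, 0.027, -1.0]]
force: [0.3, -0.2, 0.1]
opening: 0.267
```

```bash
python3 - <<'E'
from h import *
d,o=look("wrist","w8",["pin_tip","pin_shoulder","keeper_mouth","lid_front","lid_handle","cassette","lid_hinge"])
obs=[(n,d,True,o[n][0]["xy"],.5 if n=="cassette" else 1) for n in o if o[n] and not n.startswith("pin")]
p,r=fitc(obs,p0=(.4915,.2355,-.127,.05),fixth=0.); print(p,np.degrees(p[2:]),r.round(1).reshape(-1,2))
q=list(p)+[0.]; print(cpt("keeper_mouth",q))
if o["keeper_mouth"]: print(at_z(d,o["keeper_mouth"][0]["xy"],.024,True))
pr()
E
```

```text
pin_tip [([276.2, 150.9], 0.73), ([279.0, 261.0], 0.57)]
pin_shoulder [([278.5, 234.4], 0.79)]
keeper_mouth [([270.9, 97.9], 0.64)]
lid_front [([276.3, 150.6], 0.74), ([268.4, 69.5], 0.71)]
lid_handle []
cassette [([271.9, 8.8], 0.79)]
lid_hinge []
[ 0.49061229  0.23265495 -0.13035262] [-7.46865473] [[  1.3   4.7]
 [ -3.9 -77.6]
 [  0.7   0.2]]
[0.40831645 0.2434436  0.024     ]
[0.41201032 0.24400087 0.024     ]
t 14.73 p [0.3255 0.2488 0.1137] yaw -97.16 zax [-0.026 -0.011 -1.   ] F [ 0.3 -0.8 -1.3] op 0.274 q [ 2.170e+01  2.630e+01  1.170e+02 -1.000e-01  3.830e+01  1.189e+02]
```

View pics/w8.png

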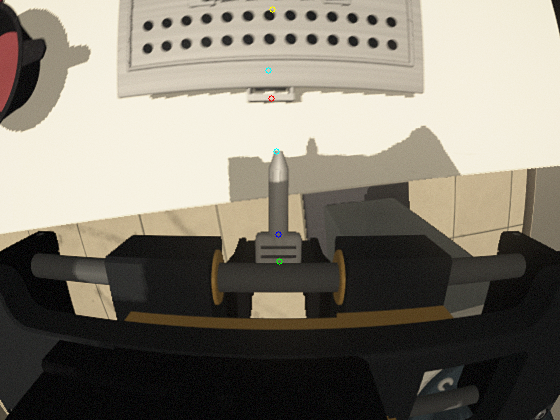

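```bash
python3 - <<'E'
from h import *
plan([.3267,.2536,.035],-96.9)
E
```

```text
rows 5 world d mm [  1.2   4.8 -78.7] turn -0.004
[[-1.2, -0.5, 15.7], np.float64(-0.001)], [[-1.2, -0.5, 15.7], np.float64(-0.001)], [[-1.2, -0.5, 15.7], np.float64(-0.001)], [[-1.2, -0.5, 15.7], np.float64(-0.001)], [[-1.2, -0.5, 15.7], np.float64(-0.001)]
```

Emit:
{"fn": "send_rows", "kwargs": {
  "motion": [
    [[-1,-0.5,18],0],
    [[-1,-0.5,18],0],
    [[-1,-0.5,18],0],
    [[-1,-0.5,15],0],
    [[-1,-0.5,8],0]
  ]
}}

```text
time_s: 15.15
position: [0.3333, 0.2505, 0.0367]
tcp_rot: [[-0.134, -0.991, -0.015], [-0.991, 0.134, -0.007], [0.009, 0.014, -1.0]]
force: [-0.2, 0.6, -0.9]
opening: 0.265
```

```bash
python3 - <<'E'
from h import *
pr();plan([.3267,.2536,.021],-96.9)
E
```

```text
t 15.15 p [0.3333 0.2505 0.0367] yaw -97.7 zax [-0.015 -0.007 -1.   ] F [-0.2  0.6 -0.9] op 0.265 q [ 2.150e+01  3.660e+01  1.192e+02 -1.000e-01  2.520e+01  1.193e+02]
rows 5 world d mm [ -6.6   3.1 -15.7] turn -0.014
[[-0.5, 1.3, 3.2], np.float64(-0.003)], [[-0.5, 1.3, 3.2], np.float64(-0.003)], [[-0.5, 1.3, 3.2], np.float64(-0.003)], [[-0.5, 1.3, 3.2], np.float64(-0.003)], [[-0.5, 1.3, 3.2], np.float64(-0.003)]
```

Emit:
{"fn": "send_rows", "kwargs": {
  "motion": [
    [[-0.8,2,3.5],-0.005],
    [[-0.8,2,3.5],-0.005],
    [[-0.8,2,3.5],-0.004],
    [[-0.5,1.5,3],0],
    [[0,0,1],0]
  ]
}}

```text
time_s: 15.57
position: [0.3269, 0.2532, 0.0212]
tcp_rot: [[-0.123, -0.992, -0.015], [-0.992, 0.123, -0.007], [0.009, 0.014, -1.0]]
force: [-0.7, -1.4, -0.2]
opening: 0.27
```

```bash
python3 - <<'E'
from h import *
d,o=look("wrist","w9",["pin_tip","pin_shoulder","keeper_mouth","lid_front"])
for n in o:
  for x in o[n][:2]: print(n,at_z(d,x["xy"],.044 if n=="lid_front" else .024,True))
pr()
s=capture("side"); print(place_of("side","pin_tip"),place_of("side","keeper_mouth")); im=s["image"]
cv2.imwrite("pics/s9.png",cv2.resize(im[100:220,170:330],(800,600),interpolation=cv2.INTER_CUBIC))
E
```

```text
pin_tip [([278.5, 149.7], 0.84)]
pin_shoulder [([278.3, 235.2], 0.68), ([277.1, 226.4], 0.67)]
keeper_mouth [([278.0, 93.4], 0.8)]
lid_front [([272.0, 49.5], 0.97)]
pin_tip [0.38458116 0.24606708 0.024     ]
pin_shoulder [0.34125941 0.25149429 0.024     ]
pin_shoulder [0.34606869 0.25151947 0.024     ]
keeper_mouth [0.41175799 0.24296067 0.024     ]
lid_front [0.42920462 0.24349759 0.044     ]
t 15.82 p [0.3276 0.2534 0.0215] yaw -97.06 zax [-0.014 -0.007 -1.   ] F [-0.4 -0.5 -0.4] op 0.269 q [ 2.220e+01  3.870e+01  1.200e+02 -1.000e-01  2.230e+01  1.194e+02]
[{'xy': [259.0, 117.6], 'p': 0.16}] [{'xy': [240.9, 161.8], 'p': 0.95}, {'xy': [258.6, 166.6], 'p': 0.38}]
```

View pics/w9.png

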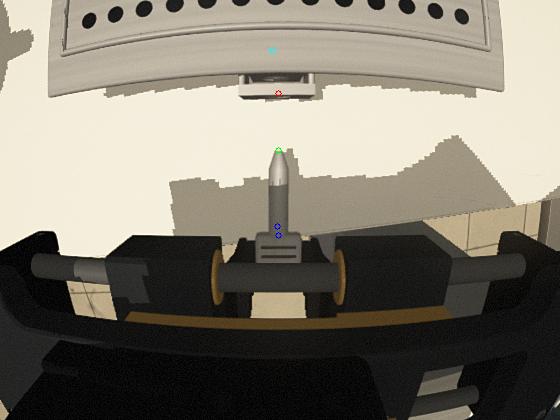

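View pics/s9.png

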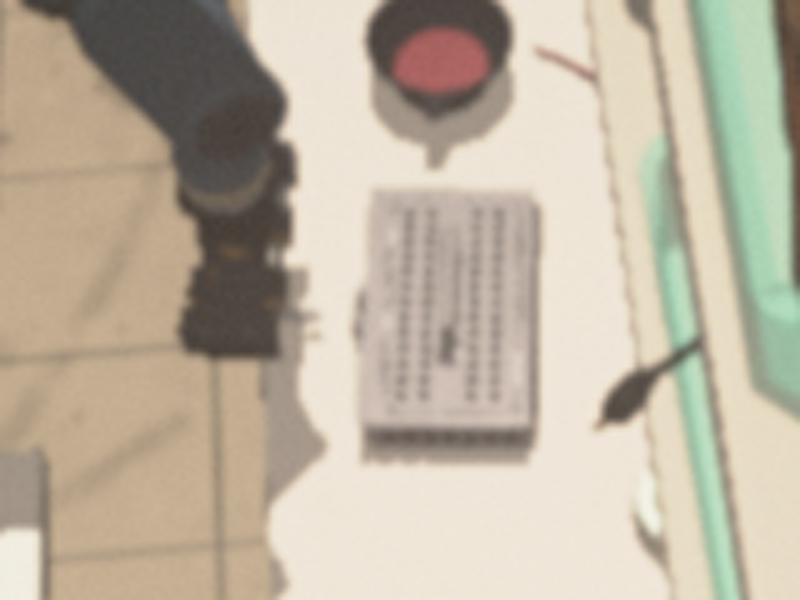

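Emit:
{"fn": "send_rows", "kwargs": {
  "motion": [
    [[-0.2,-5,0],-0.003],
    [[-0.2,-5,0],-0.003],
    [[-0.2,-5,0],0],
    [[-0.2,-4,0],0],
    [[0,-2,0],0]
  ]
}}

```text
time_s: 16.38
position: [0.3509, 0.2516, 0.0214]
tcp_rot: [[-0.116, -0.993, -0.014], [-0.993, 0.116, -0.006], [0.008, 0.013, -1.0]]
force: [-0.1, -0.6, 0.1]
opening: 0.272
```

```bash
python3 - <<'E'
from h import *
d,o=look("wrist","w10",["pin_tip","keeper_mouth"])
for n in o:
  for x in o[n][:2]: print(n,at_z(d,x["xy"],.044 if n=="lid_front" else .024,True))
pr()
im=cv2.imread("pics/w10_raw.png"); cv2.imwrite("pics/w10z.png",cv2.resize(im[60:260,180:380],(600,600),interpolation=cv2.INTER_CUBIC))
E
```

```text
pin_tip [([278.8, 150.5], 0.62), ([280.5, 228.1], 0.48)]
keeper_mouth [([277.6, 144.5], 0.55)]
pin_tip [0.40812113 0.2446948  0.024     ]
pin_tip [0.36880992 0.24837329 0.024     ]
keeper_mouth [0.41109834 0.24493315 0.024     ]
t 16.53 p [0.3499 0.2514 0.0213] yaw -96.66 zax [-0.015 -0.007 -1.   ] F [-0.8 -0.6  0.1] op 0.273 q [ 20.8  39.  117.5  -0.2  24.4 117.6]
```

View pics/w10z.png

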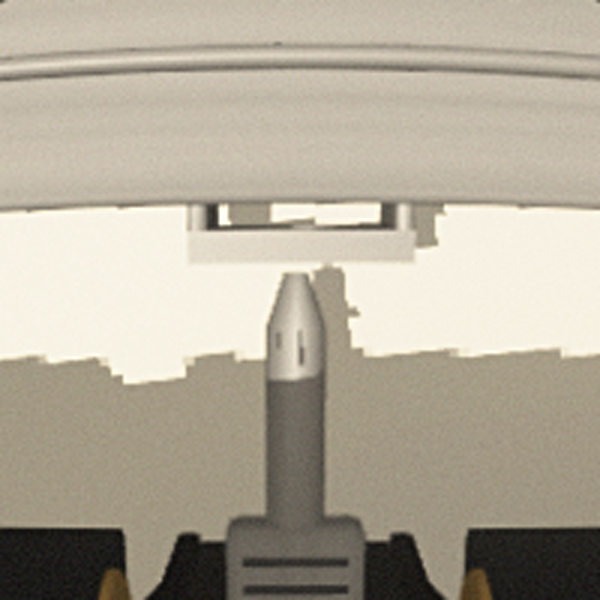

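Emit:
{"fn": "send_rows", "kwargs": {
  "motion": [
    [[1,0,0],0],
    [[0.2,-2,0],0],
    [[0,-3,0],0],
    [[0,-4,0],0],
    [[0,-4,0],0]
  ]
}}

```text
time_s: 16.95
position: [0.3609, 0.248, 0.021]
tcp_rot: [[-0.115, -0.993, -0.019], [-0.993, 0.115, -0.008], [0.01, 0.017, -1.0]]
force: [-0.3, 0.7, -0.4]
opening: 0.273
```

```bash
python3 - <<'E'
from h import *
d,o=look("wrist","w11",[])
pr()
im=cv2.imread("pics/w11_raw.png"); cv2.imwrite("pics/w11z.png",cv2.resize(im[60:260,180:380],(600,600),interpolation=cv2.INTER_CUBIC))
E
```

```text
t 17.0 p [0.3622 0.2482 0.021 ] yaw -96.62 zax [-0.017 -0.008 -1.   ] F [ 0.9  0.  -0.1] op 0.266 q [ 19.8  39.2 116.3  -0.2  25.6 116.6]
```

View pics/w11z.png

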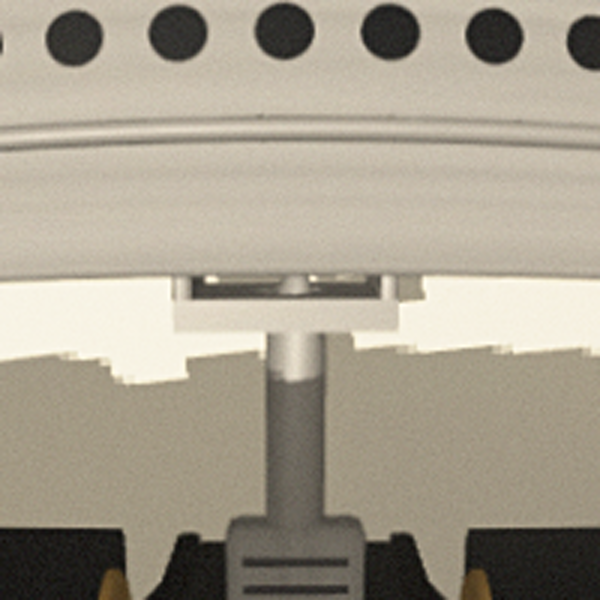

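Emit:
{"fn": "send_rows", "kwargs": {
  "motion": [
    [[-0.8,-1,0],0],
    [[-0.4,-3,0],0],
    [[-0.2,-3,0],0],
    [[0,-3,0],0],
    [[0,-2,0],0]
  ]
}}

```text
time_s: 17.42
position: [0.3759, 0.2482, 0.0208]
tcp_rot: [[-0.115, -0.993, -0.016], [-0.993, 0.116, -0.007], [0.009, 0.016, -1.0]]
force: [-0.4, -0.3, -1.4]
opening: 0.27
```

```bash
python3 - <<'E'
from h import *
d,o=look("wrist","w12",[])
pr()
im=cv2.imread("pics/w12_raw.png"); cv2.imwrite("pics/w12z.png",cv2.resize(im[60:260,180:380],(600,600),interpolation=cv2.INTER_CUBIC))
E
```

```text
t 17.47 p [0.3765 0.2483 0.0208] yaw -96.64 zax [-0.016 -0.007 -1.   ] F [ 0.6  0.1 -0.7] op 0.268 q [ 19.2  39.4 114.6  -0.2  26.9 116.1]
```

View pics/w12z.png

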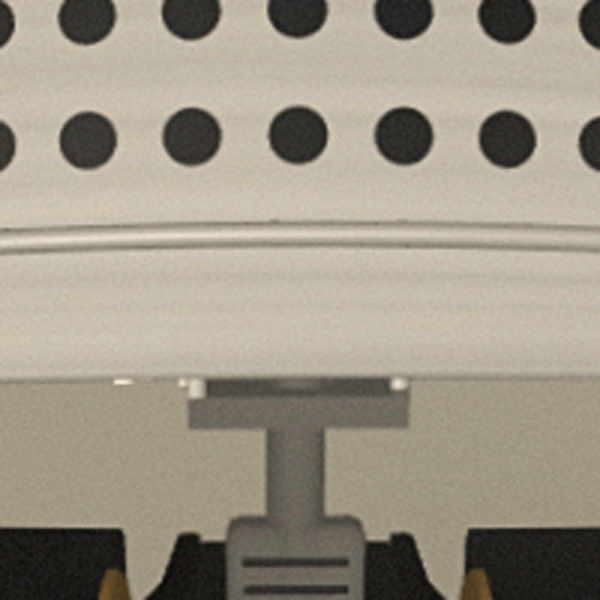

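Emit:
{"fn": "send_rows", "kwargs": {
  "motion": [
    [[0.2,-3,0],0],
    [[0.2,-3,0],0],
    [[0,-3,0],0],
    [[0,-3,0],0],
    [[0,-2,0],0]
  ]
}}

```text
time_s: 17.88
position: [0.3908, 0.2459, 0.0206]
tcp_rot: [[-0.115, -0.993, -0.017], [-0.993, 0.116, -0.008], [0.01, 0.016, -1.0]]
force: [0.4, -0.2, 0.4]
opening: 0.271
```

```bash
python3 - <<'E'
from h import *
d,o=look("wrist","w13",[])
pr()
im=cv2.imread("pics/w13_raw.png"); cv2.imwrite("pics/w13z.png",cv2.resize(im[60:260,180:380],(600,600),interpolation=cv2.INTER_CUBIC))
E
```

```text
t 17.93 p [0.3914 0.246  0.0206] yaw -96.64 zax [-0.016 -0.007 -1.   ] F [ 1.1  0.4 -0.4] op 0.271 q [ 18.3  39.7 112.9  -0.2  28.3 115.2]
```

View pics/w13z.png

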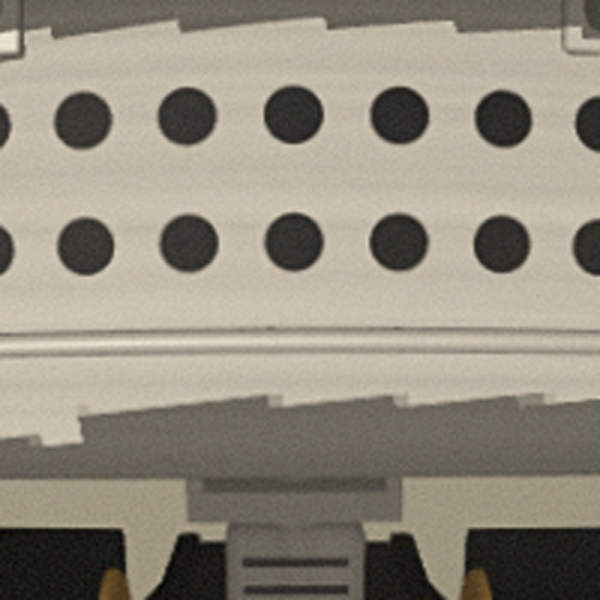

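Emit:
{"fn": "send_rows", "kwargs": {
  "motion": [
    [[0,-1,0],0],
    [[0,-0.7,0],0],
    [[0,-0.7,0],0],
    [[0,-0.7,0],0],
    [[0,-0.5,0],0]
  ]
}}

```text
time_s: 18.35
position: [0.3947, 0.2453, 0.0204]
tcp_rot: [[-0.116, -0.993, -0.018], [-0.993, 0.116, -0.008], [0.01, 0.017, -1.0]]
force: [-1.6, 1.7, 0.0]
opening: 0.272
```

Emit:
{"fn": "send_rows", "kwargs": {
  "motion": [
    [[0,-0.7,0],0],
    [[0,-0.7,0],0],
    [[0,-0.5,0],0],
    [[0,-0.5,0],0],
    [[0,-0.5,0],0]
  ]
}}

```text
time_s: 18.77
position: [0.3948, 0.2453, 0.0204]
tcp_rot: [[-0.115, -0.993, -0.023], [-0.993, 0.116, -0.008], [0.011, 0.022, -1.0]]
force: [-2.0, 1.3, 1.5]
opening: 0.267
```

```bash
python3 - <<'E'
from h import *
d,o=look("wrist","w14",[])
pr()
im=cv2.imread("pics/w14_raw.png"); cv2.imwrite("pics/w14z.png",cv2.resize(im[130:270,210:350],(700,600)[::-1] if 0 else (600,600),interpolation=cv2.INTER_CUBIC))
E
```

```text
t 18.82 p [0.3948 0.2452 0.0204] yaw -96.63 zax [-0.023 -0.008 -1.   ] F [-3.   2.2  0.9] op 0.268 q [ 1.810e+01  3.990e+01  1.123e+02 -1.000e-01  2.920e+01  1.148e+02]
```

View pics/w14z.png

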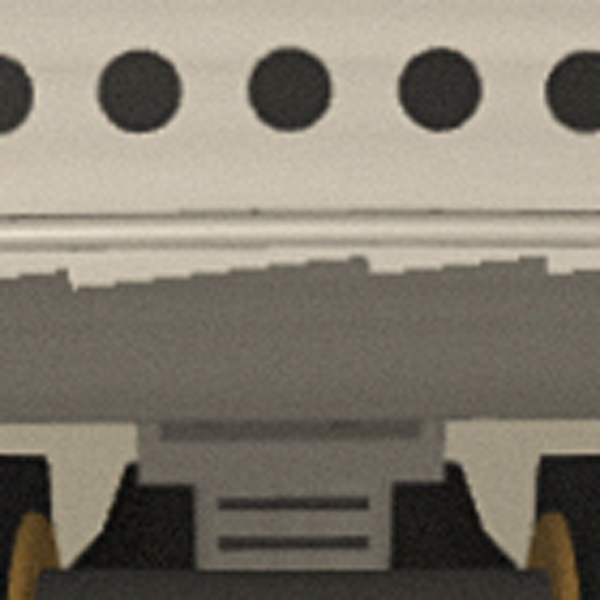

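Emit:
{"fn": "send_rows", "kwargs": {
  "motion": [
    [[0,-1,0],0],
    [[0,-1.2,0],0],
    [[0,-1.2,0],0],
    [[0,-1.2,0],0],
    [[0,0,0],0]
  ]
}}

```text
time_s: 19.23
position: [0.395, 0.2449, 0.0205]
tcp_rot: [[-0.115, -0.993, -0.031], [-0.993, 0.116, -0.009], [0.012, 0.03, -0.999]]
force: [-1.3, 0.7, 2.2]
opening: 0.269
```

```bash
python3 - <<'E'
from h import *
d,o=look("wrist","w15",[])
pr()
im=cv2.imread("pics/w15_raw.png"); cv2.imwrite("pics/w15z.png",cv2.resize(im[130:270,210:350],(600,600),interpolation=cv2.INTER_CUBIC))
E
```

```text
t 19.28 p [0.395  0.2449 0.0205] yaw -96.62 zax [-0.031 -0.009 -0.999] F [-2.5  2.6  2. ] op 0.27 q [1.790e+01 3.990e+01 1.120e+02 1.000e-01 2.990e+01 1.145e+02]
```

View pics/w15z.png

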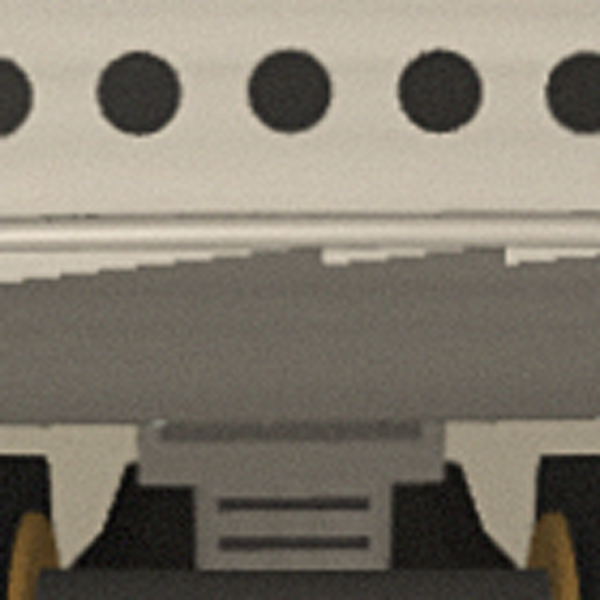

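Emit:
{"fn": "send_rows", "kwargs": {
  "motion": [
    [[0,0,0],0],
    [[0,0,0],0],
    [[0,0,0],0],
    [[0,0,0],0],
    [[0,0,0],0]
  ],
  "gripper": 0.5
}}

```text
time_s: 19.7
position: [0.3992, 0.2446, 0.0205]
tcp_rot: [[-0.116, -0.993, -0.024], [-0.993, 0.116, -0.008], [0.011, 0.022, -1.0]]
force: [0.5, 0.8, 1.0]
opening: 0.479
```

```bash
python3 - <<'E'
from h import *
d,o=look("wrist","w16",["pin_shoulder","keeper_mouth"])
pr()
E
```

```text
pin_shoulder [([279.1, 242.3], 0.79)]
keeper_mouth [([275.0, 240.7], 0.67)]
t 19.85 p [0.3988 0.2447 0.0205] yaw -96.64 zax [-0.024 -0.008 -1.   ] F [-0.8 -0.3  0.2] op 0.494 q [ 1.780e+01  4.000e+01  1.118e+02 -1.000e-01  2.970e+01  1.145e+02]
```

View pics/w16.png

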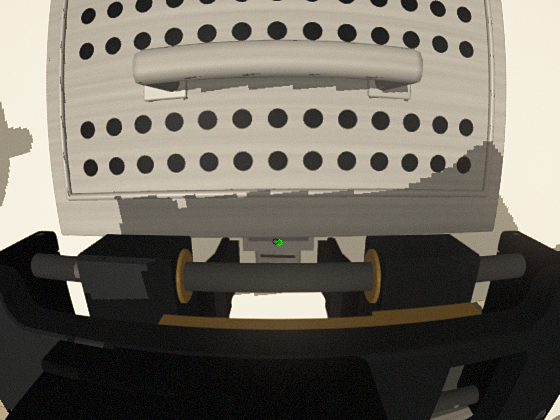

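Emit:
{"fn": "send_rows", "kwargs": {
  "motion": [
    [[0,2,-3],0],
    [[0,2,-8],0],
    [[0,2,-14],0],
    [[0,2,-20],0],
    [[0,2,-20],0]
  ]
}}

```text
time_s: 20.27
position: [0.3869, 0.2452, 0.0859]
tcp_rot: [[-0.116, -0.993, -0.034], [-0.993, 0.116, -0.012], [0.015, 0.032, -0.999]]
force: [0.3, -0.2, 0.9]
opening: 0.499
```

Emit:
{"fn": "send_rows", "kwargs": {
  "motion": [
    [[0,8,-18],0],
    [[0,8,-18],0],
    [[0,8,-14],0],
    [[0,6,-8],0],
    [[0,3,-3],0]
  ],
  "gripper": 0.4
}}

```text
time_s: 20.68
position: [0.3551, 0.2504, 0.1562]
tcp_rot: [[-0.116, -0.993, -0.026], [-0.993, 0.116, -0.009], [0.012, 0.025, -1.0]]
force: [-0.7, -1.0, -0.1]
opening: 0.596
```

```bash
python3 - <<'E'
from h import *
d,o=look("wrist","w17",["pin_shoulder","pin_grip","keeper_mouth","lid_front","lid_handle","lid_hinge","cassette"])
obs=[(n,d,True,o[n][0]["xy"],.5 if n=="cassette" else 1) for n in o if o[n] and not n.startswith("pin")]
p,r=fitc(obs,p0=(.4915,.2355,-.127,.05),fixth=0.); print(p,np.degrees(p[2:]),r.round(1).reshape(-1,2))
q=list(p)+[0.]; print([cpt(n,q) for n in("keeper_mouth","lid_handle")])
pr()
im=cv2.imread("pics/w17_raw.png"); cv2.imwrite("pics/w17z.png",cv2.resize(im[60:230,160:400],(800,566),interpolation=cv2.INTER_CUBIC))
E
```

```text
pin_shoulder [([278.1, 141.7], 0.92)]
pin_grip [([274.4, 155.9], 0.98)]
keeper_mouth [([277.9, 137.6], 0.95)]
lid_front [([274.5, 117.9], 0.59)]
lid_handle [([277.2, 35.1], 0.8), ([278.6, 136.3], 0.15)]
lid_hinge []
cassette [([276.9, 54.9], 0.57)]
[ 0.49212046  0.23434136 -0.11386894] [-6.52420959] [[-1.1  1.9]
 [ 2.4 -0.9]
 [-0.1  0.1]
 [-0.3 -0.7]]
[array([0.40965798, 0.24377207, 0.024     ]), array([0.49013342, 0.23456861, 0.078     ])]
t 21.08 p [0.3556 0.25   0.1538] yaw -96.7 zax [-0.029 -0.01  -1.   ] F [-0.2  0.5 -0.3] op 0.602 q [2.030e+01 2.310e+01 1.114e+02 1.000e-01 4.730e+01 1.170e+02]
```

View pics/w17.png

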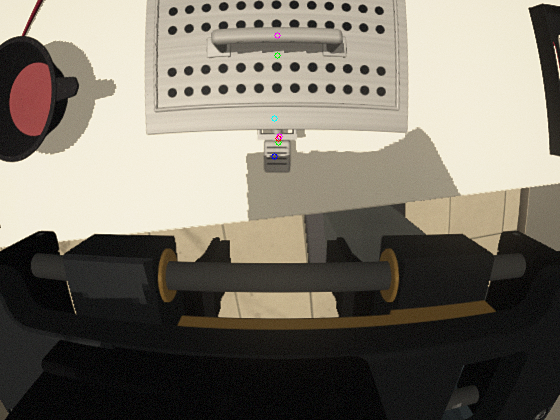

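View pics/w17z.png

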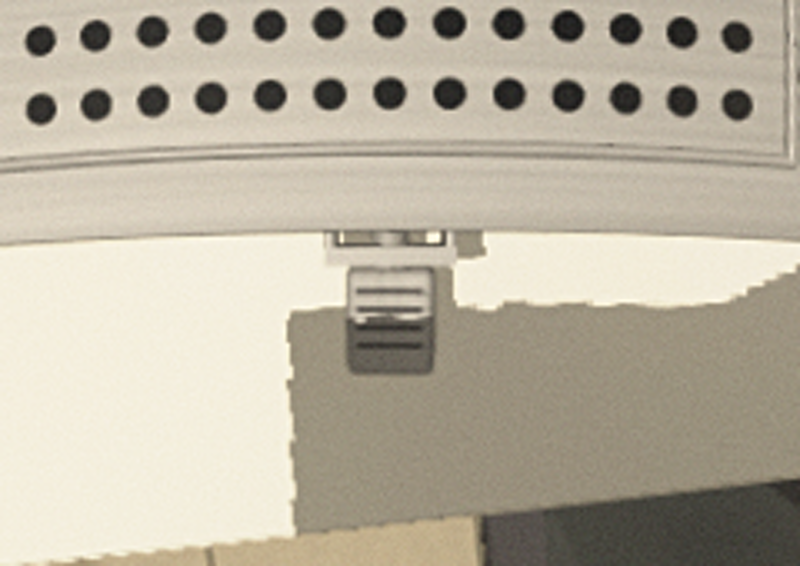

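```bash
python3 - <<'E'
import cv2
im=cv2.imread("pics/w17_raw.png"); cv2.imwrite("pics/w17zz.png",cv2.resize(im[124:180,250:310],(640,600),interpolation=cv2.INTER_NEAREST))
E
```

```text
(no output)
```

View pics/w17zz.png

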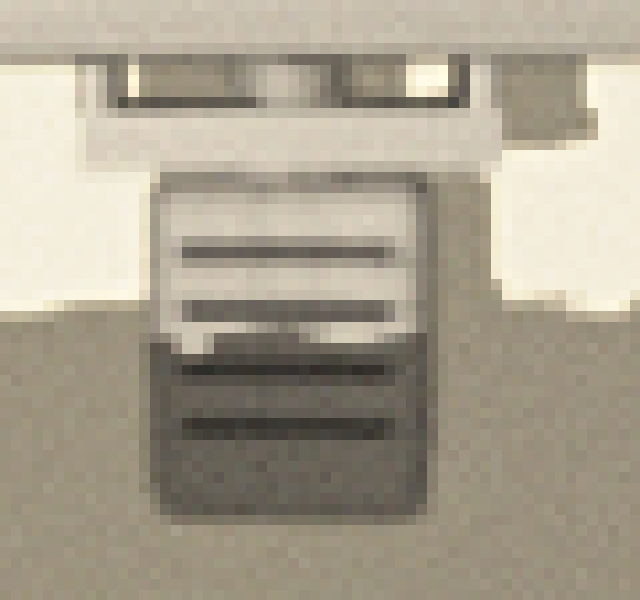

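```bash
python3 - <<'E'
from h import *
plan([.4895,.2346,.14],-6.7,tstep=.11)
E
```

```text
rows 15 world d mm [133.9 -15.4 -13.8] turn -1.571
[[-0.0, -9.0, 0.7], np.float64(-0.105)], [[0.9, -9.0, 0.7], np.float64(-0.105)], [[1.8, -8.8, 0.7], np.float64(-0.105)], [[2.7, -8.6, 0.7], np.float64(-0.105)], [[3.6, -8.2, 0.7], np.float64(-0.105)]
[[4.5, -7.8, 0.7], np.float64(-0.105)], [[5.3, -7.3, 0.7], np.float64(-0.105)], [[6.0, -6.7, 0.7], np.float64(-0.105)], [[6.7, -6.1, 0.7], np.float64(-0.105)], [[7.3, -5.3, 0.7], np.float64(-0.105)]
[[7.8, -4.5, 0.7], np.float64(-0.105)], [[8.2, -3.7, 0.7], np.float64(-0.105)], [[8.6, -2.8, 0.7], np.float64(-0.105)], [[8.8, -1.9, 0.7], np.float64(-0.105)], [[9.0, -1.0, 0.7], np.float64(-0.105)]
```

Emit:
{"fn": "send_rows", "kwargs": {
  "motion": [
    [[0,-9,0.5],-0.105],
    [[1,-9,0.5],-0.105],
    [[2,-9,0.5],-0.105],
    [[2.7,-8.6,0.5],-0.105],
    [[3.6,-8.2,0.5],-0.105]
  ]
}}

```text
time_s: 21.5
position: [0.3992, 0.2438, 0.1464]
tcp_rot: [[0.418, -0.908, -0.039], [-0.909, -0.417, -0.013], [-0.004, 0.041, -0.999]]
force: [0.1, 0.3, 0.1]
opening: 0.599
```

Emit:
{"fn": "send_rows", "kwargs": {
  "motion": [
    [[4.5,-7.8,0.5],-0.105],
    [[5.3,-7.3,0.5],-0.105],
    [[6,-6.7,0.5],-0.105],
    [[6.7,-6,0.5],-0.105],
    [[7.3,-5.3,0.5],-0.105]
  ]
}}

```text
time_s: 21.92
position: [0.446, 0.2387, 0.1379]
tcp_rot: [[0.831, -0.555, -0.046], [-0.556, -0.831, -0.015], [-0.029, 0.038, -0.999]]
force: [-0.9, -0.1, 0.6]
opening: 0.597
```

```bash
python3 - <<'E'
from h import *
pr();plan([.4895,.2346,.14],-6.7,tstep=.12)
E
```

```text
t 21.92 p [0.446  0.2387 0.1379] yaw -33.8 zax [-0.046 -0.015 -0.999] F [-0.9 -0.1  0.6] op 0.597 q [ 15.6  29.4 101.8  -0.2  51.6  49.4]
rows 5 world d mm [43.5 -4.1  2.1] turn -0.473
[[7.7, -4.1, -0.8], np.float64(-0.095)], [[8.0, -3.4, -0.8], np.float64(-0.095)], [[8.3, -2.6, -0.8], np.float64(-0.095)], [[8.5, -1.8, -0.8], np.float64(-0.095)], [[8.7, -1.0, -0.8], np.float64(-0.095)]
```

Emit:
{"fn": "send_rows", "kwargs": {
  "motion": [
    [[0,0,0],-0.12],
    [[0,0,0],-0.12],
    [[0,0,0],-0.12],
    [[0,0,0],-0.11],
    [[30,-3,-27],0]
  ]
}}

```text
time_s: 22.33
position: [0.4677, 0.2357, 0.1537]
tcp_rot: [[0.993, -0.092, -0.075], [-0.094, -0.995, -0.023], [-0.072, 0.029, -0.997]]
force: [-1.4, -0.2, -1.8]
opening: 0.597
```

```bash
python3 - <<'E'
from h import *
pr()
for i in range(4):
    capture("side"); pr()
E
```

```text
t 22.33 p [0.4677 0.2357 0.1537] yaw -5.39 zax [-0.075 -0.023 -0.997] F [-1.4 -0.2 -1.8] op 0.597 q [14.6 29.7 97.2 -0.2 57.5 20.1]
t 22.38 p [0.4859 0.2381 0.1616] yaw -5.63 zax [-0.043 -0.016 -0.999] F [8.7 1.6 3.7] op 0.598 q [14.4 29.5 95.7 -0.3 57.4 20.2]
t 22.43 p [0.4868 0.2386 0.1615] yaw -5.74 zax [-0.039 -0.014 -0.999] F [0.9 0.8 0.6] op 0.602 q [14.4 29.5 95.8 -0.3 57.1 20.3]
t 22.48 p [0.484  0.2383 0.1604] yaw -5.75 zax [-0.044 -0.015 -0.999] F [-0.3 -0.   0.5] op 0.598 q [14.5 29.5 96.  -0.2 57.1 20.3]
t 22.53 p [0.4815 0.238  0.1595] yaw -5.74 zax [-0.048 -0.016 -0.999] F [-0.3 -0.6  0.1] op 0.602 q [14.5 29.5 96.2 -0.2 57.2 20.3]
```

Emit:
{"fn": "send_rows", "kwargs": {
  "motion": [
    [[0,0,0],0],
    [[0,0,0],0],
    [[0,0,0],0],
    [[-29,0,29],0],
    [[0,0,0],0]
  ]
}}

```text
time_s: 22.95
position: [0.4422, 0.2381, 0.1276]
tcp_rot: [[0.993, -0.099, -0.064], [-0.101, -0.995, -0.02], [-0.062, 0.026, -0.998]]
force: [-3.5, -0.5, -0.1]
opening: 0.597
```

```bash
python3 - <<'E'
from h import *
pr()
for i in range(3):
    capture("side"); pr()
E
```

```text
t 22.95 p [0.4422 0.2381 0.1276] yaw -5.8 zax [-0.064 -0.02  -0.998] F [-3.5 -0.5 -0.1] op 0.597 q [ 15.6  30.5 102.   -0.2  51.4  21.5]
t 23.0 p [0.45   0.2396 0.1303] yaw -5.79 zax [-0.05  -0.017 -0.999] F [1.8 1.1 0.1] op 0.6 q [ 15.5  30.4 101.3  -0.2  51.3  21.4]
t 23.05 p [0.4544 0.2405 0.1318] yaw -5.81 zax [-0.043 -0.015 -0.999] F [0.3 1.3 0.7] op 0.598 q [ 15.5  30.4 101.   -0.2  51.2  21.4]
t 23.1 p [0.4568 0.241  0.1328] yaw -5.82 zax [-0.039 -0.014 -0.999] F [-0.2  0.   0.5] op 0.604 q [ 15.5  30.4 100.8  -0.2  51.2  21.4]
```

```bash
python3 - <<'E'
from h import *
for i in range(3):
    capture("side"); pr()
E
```

```text
t 23.15 p [0.4581 0.2412 0.1334] yaw -5.84 zax [-0.037 -0.013 -0.999] F [ 0.2 -0.2 -0.7] op 0.597 q [ 15.5  30.3 100.7  -0.2  51.2  21.4]
t 23.2 p [0.4586 0.2413 0.1337] yaw -5.84 zax [-0.036 -0.013 -0.999] F [-0.1  0.3 -0.1] op 0.599 q [ 15.5  30.3 100.6  -0.2  51.2  21.4]
t 23.25 p [0.4589 0.2413 0.1338] yaw -5.85 zax [-0.035 -0.013 -0.999] F [ 0.8 -0.   0.1] op 0.599 q [ 15.5  30.3 100.6  -0.2  51.2  21.4]
```

Emit:
{"fn": "send_rows", "kwargs": {
  "motion": [
    [[0,0,0],0],
    [[0,0,0],0],
    [[0,0,0],0],
    [[0,0,0],0],
    [[31,2,-27],0]
  ]
}}

```text
time_s: 23.67
position: [0.4815, 0.2356, 0.1565]
tcp_rot: [[0.994, -0.099, -0.054], [-0.1, -0.995, -0.016], [-0.052, 0.022, -0.998]]
force: [-2.0, 0.0, -1.0]
opening: 0.598
```

```bash
python3 - <<'E'
from h import *
for i in range(6): capture("side")
pr()
E
```

```text
t 23.97 p [0.4924 0.2367 0.161 ] yaw -5.89 zax [-0.032 -0.012 -0.999] F [-0.5  0.   0.2] op 0.604 q [14.1 29.7 95.5 -0.2 56.8 20.1]
```

Emit:
{"fn": "send_rows", "kwargs": {
  "motion": [
    [[0,0,0],0],
    [[0,0,0],0],
    [[0,0,0],0],
    [[-29,0,29],0],
    [[0,0,0],0]
  ]
}}

```text
time_s: 24.38
position: [0.454, 0.2379, 0.1296]
tcp_rot: [[0.994, -0.101, -0.045], [-0.102, -0.995, -0.015], [-0.043, 0.019, -0.999]]
force: [-4.5, -1.7, -1.2]
opening: 0.601
```

```bash
python3 - <<'E'
from h import *
for i in range(6): capture("side")
pr()
E
```

```text
t 24.68 p [0.471  0.241  0.1362] yaw -5.94 zax [-0.016 -0.007 -1.   ] F [ 1.4 -0.3  0.3] op 0.597 q [15.1 30.4 99.8 -0.2 50.8 21.2]
```

Emit:
{"fn": "send_rows", "kwargs": {
  "motion": [
    [[0,0,0],0.013],
    [[0,0,0],0],
    [[0,0,0],0],
    [[0,0,0],0],
    [[20,4,-10],0]
  ]
}}

```text
time_s: 25.1
position: [0.4888, 0.2353, 0.1462]
tcp_rot: [[0.993, -0.116, -0.02], [-0.117, -0.993, -0.008], [-0.019, 0.01, -1.0]]
force: [0.5, 0.0, -1.0]
opening: 0.6
```

```bash
python3 - <<'E'
from h import *
for i in range(2): capture("side")
d,o=look("wrist","w18",["lid_handle","pin_grip","keeper_mouth","cassette"])
for n,z in (("lid_handle",.078),("keeper_mouth",.024)):
    if o[n]: print(n,at_z(d,o[n][0]["xy"],z,True))
pr();plan([.4895,.2346,.085],-6.7)
E
```

```text
lid_handle [([269.4, 222.8], 0.92)]
pin_grip [([166.3, 206.5], 0.82)]
keeper_mouth [([184.0, 205.6], 0.6), ([167.5, 208.0], 0.46)]
cassette [([277.1, 198.9], 0.74)]
lid_handle [0.49209808 0.23387045 0.078     ]
keeper_mouth [0.41112052 0.24349804 0.024     ]
t 25.45 p [0.4927 0.2352 0.1473] yaw -6.79 zax [-0.013 -0.006 -1.   ] F [-0.3 -0.   0.3] op 0.597 q [13.9 30.4 97.1 -0.2 53.3 20.8]
rows 5 world d mm [ -3.2  -0.6 -62.3] turn -0.002
[[-0.5, 0.1, 12.5], np.float64(-0.0)], [[-0.5, 0.1, 12.5], np.float64(-0.0)], [[-0.5, 0.1, 12.5], np.float64(-0.0)], [[-0.5, 0.1, 12.5], np.float64(-0.0)], [[-0.5, 0.1, 12.5], np.float64(-0.0)]
```

View pics/w18.png

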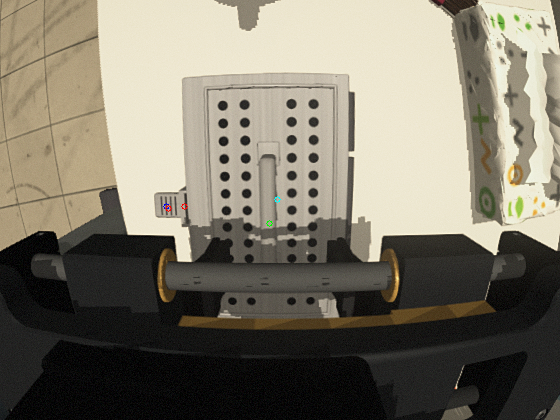

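Emit:
{"fn": "send_rows", "kwargs": {
  "motion": [
    [[-0.8,0,14],0],
    [[-0.8,0,14],0],
    [[-0.8,0,14],0],
    [[-0.5,0,12],0],
    [[-0.5,0,8],0]
  ]
}}

```text
time_s: 25.87
position: [0.486, 0.2366, 0.0842]
tcp_rot: [[0.993, -0.116, -0.011], [-0.116, -0.993, -0.006], [-0.011, 0.007, -1.0]]
force: [-0.2, -0.8, 1.0]
opening: 0.597
```

```bash
python3 - <<'E'
from h import *
d,o=look("wrist","w19",["lid_handle"])
if o["lid_handle"]: print(at_z(d,o["lid_handle"][0]["xy"],.078,True))
pr();plan([.4905,.2346,.060],-6.7)
E
```

```text
lid_handle [([175.6, 224.4], 0.59), ([288.8, 258.9], 0.56)]
[0.43172151 0.25940416 0.078     ]
t 25.97 p [0.4853 0.2364 0.0839] yaw -6.69 zax [-0.014 -0.006 -1.   ] F [-0.1  0.4 -0.3] op 0.604 q [ 14.2  35.8 100.4  -0.2  44.6  21. ]
rows 5 world d mm [  5.2  -1.8 -23.9] turn 0.0
[[1.1, 0.2, 4.8], np.float64(0.0)], [[1.1, 0.2, 4.8], np.float64(0.0)], [[1.1, 0.2, 4.8], np.float64(0.0)], [[1.1, 0.2, 4.8], np.float64(0.0)], [[1.1, 0.2, 4.8], np.float64(0.0)]
```

View pics/w19.png

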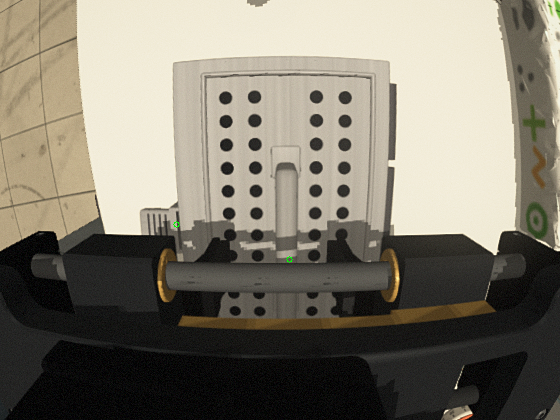

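Emit:
{"fn": "send_rows", "kwargs": {
  "motion": [
    [[1.5,0.3,6],0],
    [[1.5,0.3,6],0],
    [[1,0.3,6],0],
    [[0.5,0.2,4],0],
    [[0,0,2],0]
  ]
}}

```text
time_s: 26.38
position: [0.4913, 0.2352, 0.0596]
tcp_rot: [[0.993, -0.116, -0.009], [-0.116, -0.993, -0.005], [-0.009, 0.006, -1.0]]
force: [0.3, 0.0, 0.6]
opening: 0.604
```

```bash
python3 - <<'E'
from h import *
d,o=look("wrist","w20",[])
pr();plan([.4895,.2346,.059],-6.7)
E
```

```text
t 26.43 p [0.491  0.2351 0.0594] yaw -6.66 zax [-0.01  -0.005 -1.   ] F [ 0.4  0.3 -0.6] op 0.599 q [ 13.9  38.4 100.5  -0.2  41.7  20.7]
rows 5 world d mm [-1.5 -0.5 -0.4] turn 0.001
[[-0.3, 0.1, 0.1], np.float64(0.0)], [[-0.3, 0.1, 0.1], np.float64(0.0)], [[-0.3, 0.1, 0.1], np.float64(0.0)], [[-0.3, 0.1, 0.1], np.float64(0.0)], [[-0.3, 0.1, 0.1], np.float64(0.0)]
```

View pics/w20.png

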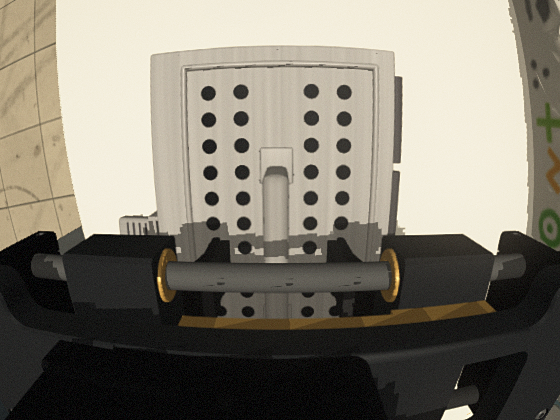

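Bar centred (col 276 vs image centre 278); tilt only about 0.6°. Close.

Emit:
{"fn": "send_rows", "kwargs": {
  "motion": [
    [[0,0,0],0],
    [[0,0,0],0],
    [[0,0,0],0],
    [[0,0,0],0],
    [[0,0,0],0]
  ],
  "gripper": 1
}}

```text
time_s: 26.85
position: [0.4915, 0.2352, 0.0599]
tcp_rot: [[0.993, -0.116, -0.009], [-0.116, -0.993, -0.005], [-0.008, 0.006, -1.0]]
force: [0.0, 1.1, 0.2]
opening: 0.306
```

Emit:
{"fn": "send_rows", "kwargs": {
  "motion": [
    [[0,0,0],0],
    [[0,0,0],0],
    [[0,0,0],0],
    [[0,0,0],0],
    [[0,0,0],0]
  ]
}}

```text
time_s: 27.27
position: [0.4908, 0.2353, 0.0602]
tcp_rot: [[0.993, -0.115, -0.009], [-0.115, -0.993, -0.005], [-0.009, 0.006, -1.0]]
force: [-1.0, -0.6, -1.3]
opening: 0.134
```

Emit:
{"fn": "send_rows", "kwargs": {
  "motion": [
    [[0,0,0],0],
    [[0,0,0],0],
    [[0,0,0],0],
    [[0,0,0],0],
    [[0,0,0],0]
  ]
}}

```text
time_s: 27.68
position: [0.4908, 0.2353, 0.0602]
tcp_rot: [[0.993, -0.115, -0.01], [-0.115, -0.993, -0.005], [-0.009, 0.006, -1.0]]
force: [-0.7, 1.2, 0.1]
opening: 0.131
```

Emit:
{"fn": "send_rows", "kwargs": {
  "motion": [
    [[0,0,-2],0],
    [[0,0,-3],0],
    [[0,0,-4],0],
    [[0,0,-5],0],
    [[0,0,-5],0]
  ]
}}

```text
time_s: 28.1
position: [0.4874, 0.2342, 0.0764]
tcp_rot: [[0.993, -0.116, -0.019], [-0.116, -0.993, -0.008], [-0.018, 0.01, -1.0]]
force: [0.4, 0.5, -7.4]
opening: 0.13
```

Emit:
{"fn": "send_rows", "kwargs": {
  "motion": [
    [[0,0,-6],0],
    [[0,0,-6],0],
    [[0,0,-6],0],
    [[0,0,-6],0],
    [[0,0,-5],0]
  ]
}}

```text
time_s: 28.52
position: [0.4873, 0.2342, 0.1084]
tcp_rot: [[0.993, -0.116, -0.02], [-0.116, -0.993, -0.008], [-0.019, 0.01, -1.0]]
force: [0.2, 1.1, -8.0]
opening: 0.134
```

```bash
python3 - <<'E'
from h import *
pr();plan([.4908,.2353,.131])
E
```

```text
t 28.52 p [0.4873 0.2342 0.1084] yaw -6.66 zax [-0.02  -0.008 -1.   ] F [ 0.2  1.1 -8. ] op 0.134 q [13.9 33.7 99.1 -0.2 48.4 20.7]
rows 5 world d mm [ 3.5  1.1 22.6] turn 0
[[0.6, -0.2, -4.5], 0.0], [[0.6, -0.2, -4.5], 0.0], [[0.6, -0.2, -4.5], 0.0], [[0.6, -0.2, -4.5], 0.0], [[0.6, -0.2, -4.5], 0.0]
```

Emit:
{"fn": "send_rows", "kwargs": {
  "motion": [
    [[0,0,-6],0],
    [[0,0,-6],0],
    [[0,0,-5],0],
    [[0,0,-3],0],
    [[0,0,-1],0]
  ]
}}

```text
time_s: 28.93
position: [0.4882, 0.2346, 0.1335]
tcp_rot: [[0.993, -0.116, -0.017], [-0.116, -0.993, -0.007], [-0.016, 0.009, -1.0]]
force: [-0.0, 0.4, -7.4]
opening: 0.136
```

```bash
python3 - <<'E'
from h import *
pr()
d,o=look("wrist","w21",["pin_grip","keeper_mouth","lid_handle"])
s=capture("side"); cv2.imwrite("pics/s21.png",cv2.resize(s["image"][90:240,160:360],(800,600),interpolation=cv2.INTER_CUBIC))
s=capture("scene"); cv2.imwrite("pics/c21.png",cv2.resize(s["image"],(800,600),interpolation=cv2.INTER_CUBIC))
pr()
E
```

```text
t 28.93 p [0.4882 0.2346 0.1335] yaw -6.65 zax [-0.017 -0.007 -1.   ] F [-0.   0.4 -7.4] op 0.136 q [13.9 31.4 98.1 -0.2 51.6 20.7]
pin_grip [([141.1, 232.1], 0.59)]
keeper_mouth [([159.2, 230.8], 0.7)]
lid_handle [([279.4, 274.5], 0.64)]
t 29.23 p [0.4876 0.2344 0.1323] yaw -6.65 zax [-0.019 -0.008 -1.   ] F [ 0.6 -0.6 -7.3] op 0.135 q [13.9 31.5 98.2 -0.2 51.5 20.7]
```

View pics/w21.png

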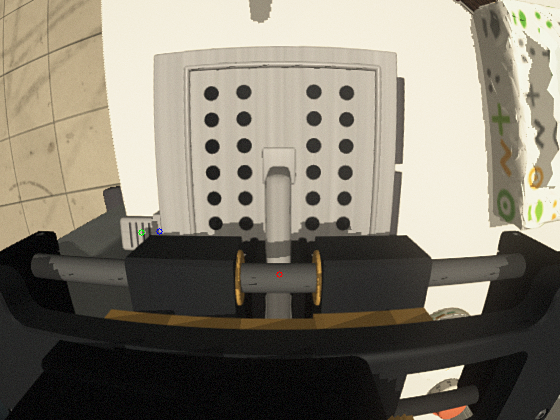

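View pics/s21.png

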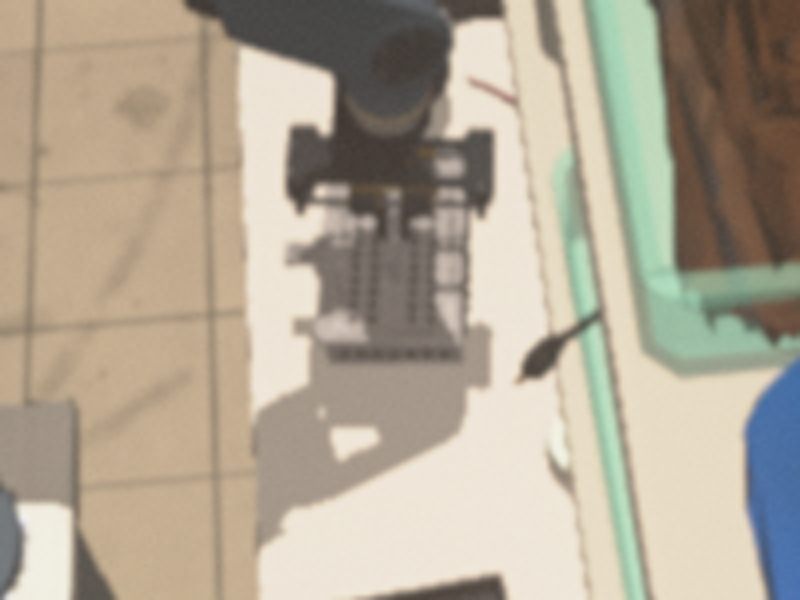

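View pics/c21.png

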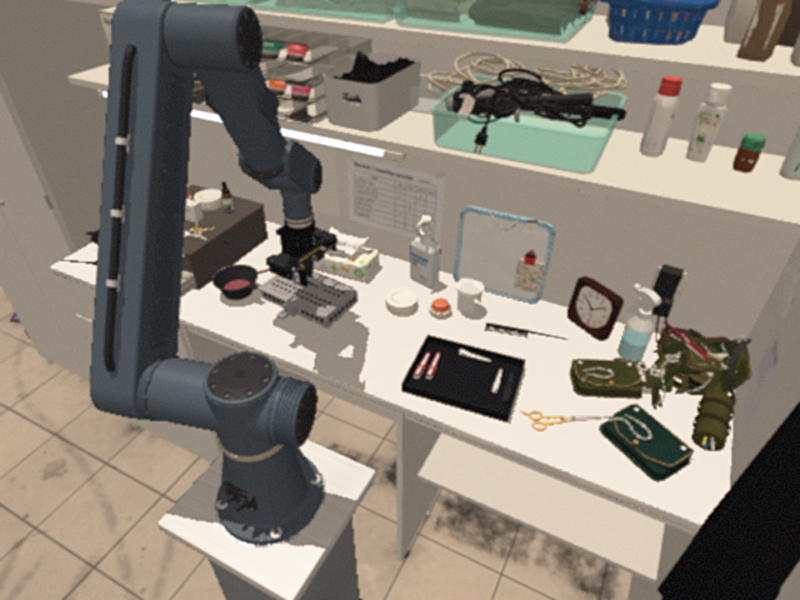

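```bash
python3 - <<'E'
import cv2,numpy as np
a=cv2.imread("pics/w20_raw.png")[190:260,105:185];b=cv2.imread("pics/w21_raw.png")[190:260,105:185];
cv2.imwrite("pics/cmp.png",cv2.resize(np.hstack([a,b]),(800,350),interpolation=cv2.INTER_CUBIC))
E
```

```text
(no output)
```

View pics/cmp.png

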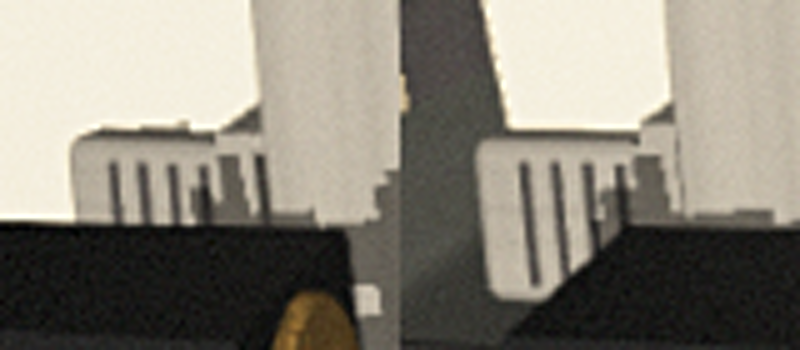

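```bash
python3 - <<'E'
from h import *
bot.hand_in(); pr()
E
```

```text
the job is handed in; nothing more can be done
the job is handed in; nothing more can be done
```

The job is handed in. I pressed the lid shut, pushed the locking pin home through keeper and tongue, and lifted the cassette by its bar handle. At about 29 s I left it held there.

**Last checks:**
- **Lift:** the tool rose 72 mm after gripping, with about 1.2° of tilt. The wrist force of about 7.4 N down matches the weight of the cassette and pin, and the grip is closed on the 12 mm bar.
- **Pin:** the head looked flush against the keeper before and after the lift. At most about 1 pixel (about 1 mm) of dark line shows between them, which I took to be the head's edge.
- **Surroundings:** in the last scene picture the clips are still in the tray. The bowl, pot, timer and scissors look undisturbed.

**Off or in disagreement:**
- **Lid force:** pressing the lid shut peaked at a wrist reading of about 43 N, through the fingertips. That is well under the 120 N wrist limit, but above the 40 N limit set for the arm and the gripper's body.
- **Keeper position:** the camera and the point where the pin stopped differed by 1–4 mm. I relied on the contact and the picture.
- **Tool tilt:** moves made the tool drift up to about 3° off vertical. I reduced this before gripping the handle.

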